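# Stack stock cartons in the cam clamp and lock it

### The job

Turn the red cam lever a quarter turn to open the empty carton clamp, then stand the blue steel case on its yellow pad and stack every brown carton on it, one on another, in one square upright column in line with the pad. When the column is complete, turn the lever back fully home so that the cheek draws the column tight against the fence. Leave the parts bin, the bottle and the tape roll where they are.

Things in the scene. Friction and masses are not known exactly. Their poses are not given: they have to be found in the camera images.
- clamp: Carton clamp fixed to the bench. Origin on the bench top, below the middle of the column place; x runs level from the cam end to the fence, z up. Grey base plate, its top 12 mm above the bench, x = -180 to +80 mm, 90 mm wide. The yellow pad on it, 130 (x) x 56 mm, centred on the origin, marks where the column stands. Both y sides are open.
- fence_face (a point): Middle of the inner face of the fixed aluminium fence (clamp x = +65 mm), 90 mm above the bench. Fence: 50 mm wide, top 165 mm above the bench, 12 mm thick. The sliding cheek facing it is the same size.
- clamp_cheek (a joint): Give of the sprung aluminium cheek on its slide, m: 0 = nothing pressed against it, above 0 = squeezed back (4 N per mm on 8 N preload). Free inner face at clamp x = -62.5 mm with the lever locked, -80.5 mm with it open: a 130 mm box fits loosely when open; closing pushes it to the fence, and locked on a column the cheek gives about 0.0025.
- clamp_lever (a joint): Angle of the red cam lever, rad: 0 = locked (lever points along the clamp's -y, cheek drawn in), 1.57 = open (points along the clamp's -x, away from the fence; stop at 1.62). Opens clockwise seen from above; stays where it is left; takes 0.35 N m, up to 0.6 with a column. The cheek stands back in proportion (18 mm at 1.57).
- lever_axis (a point): Point on the lever's upright turning axis (clamp x = -130 mm, y = 0), at the height of lever_knob, 78 mm above the bench.
- lever_knob (a point): Upright round red knob post at the lever's end, 95 mm from the axis, 20 mm diameter, from 47 to 100 mm above the bench; below it the flat lever bar, 36 to 47 mm above the bench. This point is on the post's centreline at 78 mm height.
- case_c (a point): Closed blue sheet-steel case with a bare steel panel on top, 130 mm long (its own x), 56 mm wide (y), 36 mm high (z). This point is its centre, 18 mm above its underside. About 0.4 kg.
- carton1_c (a point): Closed brown cardboard carton with a white strip along its top, 130 mm long (its own x), 56 mm wide (y), 36 mm high (z). This point is its centre, 18 mm above its underside. About 0.2 kg. May be absent; either broad face may be up.
- carton2_c (a point): Closed brown cardboard carton with a white strip along its top, 130 mm long (its own x), 56 mm wide (y), 36 mm high (z). This point is its centre, 18 mm above its underside. About 0.2 kg. May be absent; either broad face may be up.
- carton3_c (a point): Closed brown cardboard carton with a white strip along its top, 130 mm long (its own x), 56 mm wide (y), 36 mm high (z). This point is its centre, 18 mm above its underside. About 0.2 kg. May be absent; either broad face may be up.
- carton4_c (a point): Closed brown cardboard carton with a white strip along its top, 130 mm long (its own x), 56 mm wide (y), 36 mm high (z). This point is its centre, 18 mm above its underside. About 0.2 kg. May be absent; either broad face may be up.
- bin: Bystander: open grey parts bin with fittings, 100 x 70 x 45 mm high. Origin: centre of its underside.
- sealant: Bystander: white bottle with a blue cap, 56 mm diameter, 120 mm high. Origin: centre of its underside.
- tape: Bystander: orange tape roll lying flat, 96 mm diameter, 25 mm high. Origin: centre of its underside.
Mind the look-alikes: they are no part of the job. Leave any pink look-alike of the part that bears case_c alone.

How it is judged:
On the way, in this order (a step that is already met when the one before it is completed fails the run):
1. the cam lever is turned open (at least 1.4 rad) (value of joint clamp_lever above 1.4 rad), for 0.2 s.
2. the blue case lies flat on the yellow pad, in line with it, in the open clamp (x of case_c in the frame of clamp between -0.019 and 0.004 m and y of case_c in the frame of clamp between -0.01 and 0.01 m and angle between the z axis of case_c and the z axis of clamp, either way round below 0.09 rad and angle between the x axis of case_c and the x axis of clamp, either way round below 0.09 rad and z of case_c in the frame of clamp below 0.036 m and value of joint clamp_lever above 1.2 rad), for 0.2 s.
3. case and all cartons stand in one square column on the pad, the clamp still open (all of step 2 and x of carton1_c in the frame of clamp between -0.019 and 0.004 m and y of carton1_c in the frame of clamp between -0.01 and 0.01 m and angle between the z axis of each of carton1_c, carton2_c, carton3_c, carton4_c and the z axis of clamp, either way round below 0.09 rad and angle between the x axis of each of carton1_c, carton2_c, carton3_c, carton4_c and the x axis of clamp, either way round below 0.09 rad and z of carton1_c in the frame of clamp between 0.055 and 0.185 m and x of carton2_c in the frame of clamp between -0.019 and 0.004 m and y of carton2_c in the frame of clamp between -0.01 and 0.01 m and z of carton2_c in the frame of clamp between 0.055 and 0.185 m and x of carton3_c in the frame of clamp between -0.019 and 0.004 m and y of carton3_c in the frame of clamp between -0.01 and 0.01 m and z of carton3_c in the frame of clamp between 0.055 and 0.185 m and x of carton4_c in the frame of clamp between -0.019 and 0.004 m and y of carton4_c in the frame of clamp between -0.01 and 0.01 m and z of carton4_c in the frame of clamp between 0.055 and 0.185 m), for 0.2 s.
At the end, for the whole second after the job is handed in: Lever within 0.12 rad of locked, cheek squeezed back at least 0.6 mm by the column; the case on the pad, every carton stacked above it, each centred on the pad within 4 mm along the clamp and 10 mm across, lying flat (either face up) and in line with it within 0.09 rad (x of case_c in the frame of clamp between -0.004 and 0.004 m and y of case_c in the frame of clamp between -0.01 and 0.01 m and angle between the z axis of each of case_c, carton1_c, carton2_c, carton3_c, carton4_c and the z axis of clamp, either way round below 0.09 rad and angle between the x axis of each of case_c, carton1_c, carton2_c, carton3_c, carton4_c and the x axis of clamp, either way round below 0.09 rad and z of case_c in the frame of clamp below 0.036 m and x of carton1_c in the frame of clamp between -0.004 and 0.004 m and y of carton1_c in the frame of clamp between -0.01 and 0.01 m and z of carton1_c in the frame of clamp between 0.055 and 0.185 m and x of carton2_c in the frame of clamp between -0.004 and 0.004 m and y of carton2_c in the frame of clamp between -0.01 and 0.01 m and z of carton2_c in the frame of clamp between 0.055 and 0.185 m and x of carton3_c in the frame of clamp between -0.004 and 0.004 m and y of carton3_c in the frame of clamp between -0.01 and 0.01 m and z of carton3_c in the frame of clamp between 0.055 and 0.185 m and x of carton4_c in the frame of clamp between -0.004 and 0.004 m and y of carton4_c in the frame of clamp between -0.01 and 0.01 m and z of carton4_c in the frame of clamp between 0.055 and 0.185 m and value of joint clamp_lever below 0.12 rad and value of joint clamp_cheek above 0.0006 m); the robot touches nothing.
It fails at once if the parts bin is moved more than 40 mm (distance of bin from where it was at the start of the episode above 0.04 m).
It fails at once if the bottle is moved more than 40 mm (distance of sealant from where it was at the start of the episode above 0.04 m).
It fails at once if the tape roll is moved more than 40 mm (distance of tape from where it was at the start of the episode above 0.04 m).
Of carton1, carton2, carton3, carton4 only 3 to 4 are there at a start; the rules pass over those that are not, and their reading is None.
At some moment in a run one of case, carton1, carton2, carton3, carton4 may be knocked a few centimetres aside while the robot is not near it.
It also fails if it takes over 210 s, if anything falls off the work surface, if the arm or the gripper's body presses on something with over 40 N, if the wrist force passes 120 N, or if a joint passes its speed limit or range.

### The arm

A 6-joint arm with a two-finger parallel gripper is mounted at the origin on the work surface. World frame = base frame: x ahead of the robot, y to its left, z up, the work surface at z = 0. Lengths are in m, angles in rad, forces in N, time in s.
With the tool pointing down it reaches from about 0.375 to 0.975 m from the base axis. Payload 3.8 kg.
Tool frame: the origin (TCP) lies at the very end of the fingers, on their centre line; the grasp point (between the pads) lies 19 mm behind it (ctrl.tcp_to_grasp is the distance from the TCP to the grasp point, in m); y points along the fingers, z is the direction in which the jaws open and shut, and the axes are right-handed (so a half turn about y gives the same grasp; the last joint's range is limited). The gripper opens to 85 mm and grips with 20 to 120 N. Pads are 22 mm wide; open, the fingers measure 114 mm over their backs; the gripper's body (76 mm by 85 mm) begins 54 mm behind the grasp point. The pads swing forward as they close: fully open they stand 13 mm farther back than shut.
Start: joints at [-1.239, 0.264, 1.604, -0, 1.274, -0.037], TCP at [0.243, -0.63, 0.231] pointing down, gripper open.
Joint ranges: [-2.63, 2.63], [-0.94, 2.18], [0.31, 2.57], [-1.31, 4.45], [0, 2.66], [-2.55, 2.55]. Speed limits (rad/s): [2.57, 2.57, 3.14, 3.14, 3.14, 3.14].

### API

Orientations are given as a unit quaternion [x, y, z, w].
In Python, from rig import ctrl, vision gives the robot as it stands.
- The arm moves only by the shell command python3 -m handwheel 'ROWS'. ROWS is JSON, a list of rows, each a list of 5 numbers: the gripper command: -1 is shut, 1 is fully open, values between are in proportion, then the shift along the tool's x, y, z in units of 30 mm (1.0 is 30 mm), then the turn about the tool's y in units of 6 degrees (1.0 is 6 degrees). A call has 1 to 20 rows; each row shifts and turns the commanded pose from where the row before left it, along the tool's axes as they then stand; what a row does not reach is not made up. A row lasts 1/10 s, in which the tool goes at most 50 mm and 8.59 degrees, less where a joint would pass 70% of its speed; a pose out of reach is approached as far as the arm can. A call is refused whole if a number of a shift passes 1 or a number of a turn 1, either way. A call with a gripper value outside its range is refused whole. The fingers move at their own pace and stop on an object; the grip force is fixed at half the most. Time passes only in rows, so rows that do not move let the fingers close. It gives the time, the measured TCP pose, the force and the opening at its end, in the units of the state.
- ctrl.observe(): the state, without advancing time (a new reading comes with each control period).
- vision.capture(name): name is "scene" or "top"; returns a dict with "img" (420x560x3 uint8, blue, green, red), "range_z" (420x560 float32, m along the optical axis (not along the pixel's ray), 0 where there is no reading), "K" (3x3 intrinsics, pixels), "dist_coeffs" ([k1, k2, p1, p2, k3] as OpenCV has them; the pictures are not rectified), "R" (3x3) and "t" (3): a world point X has camera coordinates R X + t. Camera axes: x right, y down, z forward; pixel columns grow to the right and rows downward; lengths in m; the calibration is good to about 2 mm. A picture is of the moment at which its call begins.
- ctrl.job_done(): hands the job in, once; it reports no verdict.
The state is a dict: "time": time; "joint_pos": joint angles; "qvel": joint speeds; "tau": joint torques, N m; "tool_pos": TCP position; "eef_rot": TCP orientation; "force": force on the tool from outside, world axes, zero at the start; "wrist_torque": the same for the moment, N m; "finger_gap": opening from 0.0 (shut) to 1.0 (fully open).
Only numpy, scipy, OpenCV 4.12 (cv2) and the standard library are available. Lean on these libraries where they do the work, as an engineer would, in place of code of your own. Each camera call takes 0.05 s, during which the arm holds its last target.

## Working session

There is one attempt and no reset: what is moved stays moved. The work goes in short steps, Python scripts to look and compute and a shell command to move; the robot and the scene stay as the last step left them, time stands still between calls to the robot, and variables do not carry over. Pictures are saved under pics/ and viewed, and the job is handed in when it is done.

```bash
ls; mkdir -p pics
python3 - <<'E'
from rig import ctrl, vision
import cv2
print(ctrl.observe(), ctrl.tcp_to_grasp)
for n in ("scene","top"):
    c=vision.capture(n); cv2.imwrite(f"pics/{n}0.png",c["img"]); print(n,c["K"],c["dist_coeffs"],c["R"],c["t"])
E
```

```text
pics
{'time': 0.0, 'joint_pos': array([-1.23889580e+00,  2.64773239e-01,  1.60534745e+00, -2.11757766e-05,
        1.27372422e+00, -3.68963829e-02]), 'qvel': array([ 0.00116949, -0.0003151 ,  0.00130413,  0.00011967,  0.00105932,
       -0.00012832]), 'tau': array([-2.42004055e-03, -5.15115559e+01, -3.67311859e+01, -9.56935855e-05,
        1.29425238e-02,  3.86911972e-05]), 'tool_pos': array([ 0.24309026, -0.62892933,  0.22996284]), 'eef_rot': array([-0.12977791,  0.69590476, -0.69433157,  0.12952969]), 'force': array([-0.2225449 , -0.05348358,  1.36311823]), 'wrist_torque': array([-0.02279671,  0.05222308,  0.00896189]), 'finger_gap': 0.9997438602618957} 0.0187
scene [[468.12340858   0.         285.56629272]
 [  0.         468.12340858 212.02746213]
 [  0.           0.           1.        ]] [-0.00632117  0.          0.          0.          0.        ] [[-0.83486441  0.55032582  0.01195458]
 [ 0.33069106  0.51879555 -0.78834929]
 [-0.44005095 -0.65421149 -0.61511177]] [ 0.46872783 -0.1237154   1.4599609 ]
top [[387.34698633   0.         285.50968358]
 [  0.         387.34698633 208.56143287]
 [  0.           0.           1.        ]] [-0.00500717  0.          0.          0.          0.        ] [[ 0.00738762 -0.99987788  0.01377092]
 [-0.98456457 -0.00968129 -0.17475376]
 [ 0.17486574 -0.01226735 -0.98451586]] [-0.00281662  0.56054531  0.93291092]
```

View pics/scene0.png

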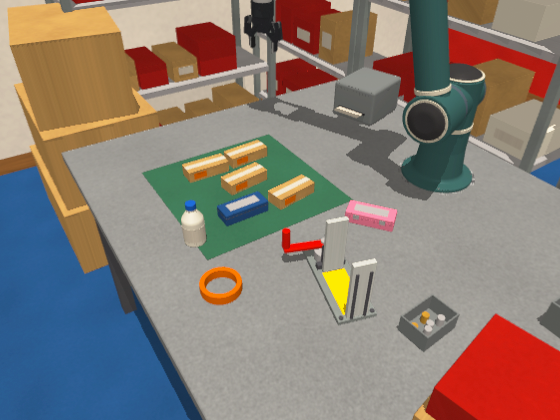

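View pics/top0.png

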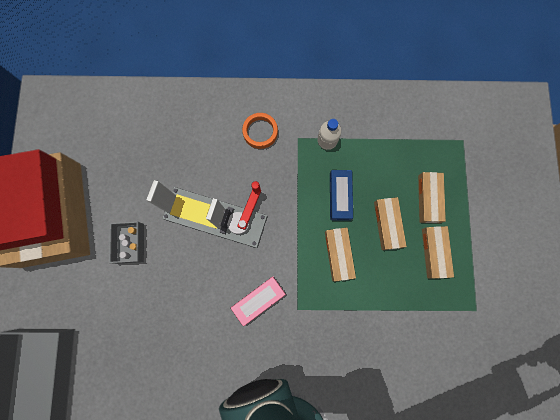

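```bash
cat > lib.py <<'E'
import numpy as np, cv2
from rig import ctrl, vision
from scipy.spatial.transform import Rotation as Rn
def cloud(n):
    c=vision.capture(n); h,w=c["range_z"].shape
    uv=np.stack(np.meshgrid(np.arange(w),np.arange(h)),-1).reshape(-1,1,2).astype(np.float64)
    p=cv2.undistortPoints(uv,c["K"],c["dist_coeffs"]).reshape(h,w,2)
    z=c["range_z"]; P=np.dstack([p*z[...,None],z])
    W=(P-c["t"])@c["R"]; W[z==0]=np.nan
    return c["img"],W,c
def rects(mask,W,minpx=60,zr=None):
    out=[]; m=mask.astype(np.uint8)
    n,l,s,cen=cv2.connectedComponentsWithStats(m)
    for i in range(1,n):
        if s[i,4]<minpx: continue
        q=W[l==i]; q=q[~np.isnan(q[:,0])]
        if len(q) < 20: continue
        (a,b),(d,e),ang=cv2.minAreaRect(q[:,:2].astype(np.float32)*1000)
        if d<e: d,e,ang=e,d,ang+90
        out.append(dict(px=cen[i].round(),c=(a,b),L=(d,e),ang=(ang+90)%180-90,z=np.median(q[:,2])*1000,n=s[i,4]))
    return out
def tool():
    s=ctrl.observe(); R=Rn.from_quat(s["eef_rot"]).as_matrix()
    return s,R
E
python3 - <<'E'
from lib import *
s,R=tool(); print(R.round(3))
img,W,c=cloud("top")
hsv=cv2.cvtColor(img,cv2.COLOR_BGR2HSV); np.save("/tmp/W",W)
z=W[...,2]
print("bench z", np.nanmedian(z[300:340,200:230]), np.nanmedian(z[280:300,310:330]))
m=(z>0.025)&(z<0.048)
for r in rects(m,W): print({k:np.round(v,1) for k,v in r.items()}, hsv[int(r['px'][1]),int(r['px'][0])])
# yellow pad
ye=cv2.inRange(hsv,(22,120,80),(35,255,255))>0
print("yellow",rects(ye,W,30))
rd=((cv2.inRange(hsv,(0,150,80),(5,255,255))|cv2.inRange(hsv,(172,150,80),(180,255,255)))>0)
for r in rects(rd,W,10): print("red",r)
print("tall")
m=(z>0.15)&(z<0.18)
for r in rects(m,W,20): print(r)
m=(z>0.006)&(z<0.02)
for r in rects(m,W,40): print("base",r)
E
```

```text
[[-0.933 -0.001  0.36 ]
 [-0.36   0.002 -0.933]
 [-0.    -1.    -0.002]]
bench z 0.0001375761292279564 0.0007720215165750079
{'px': array([326., 143.]), 'c': array([ 746.1, -106.2]), 'L': array([55.5, 23.9]), 'ang': np.float64(72.5), 'z': np.float64(36.6), 'n': np.int32(61)} [14 29 98]
{'px': array([ 72., 218.]), 'c': array([519.2, 553.7]), 'L': array([305.3, 144.5]), 'ang': np.float64(-23.7), 'z': np.float64(36.6), 'n': np.int32(532)} [ 16 114  83]
{'px': array([341., 194.]), 'c': array([ 603.7, -143.7]), 'L': array([128.8,  56.1]), 'ang': np.float64(-0.8), 'z': np.float64(35.7), 'n': np.int32(1062)} [  6   7 184]
{'px': array([433., 197.]), 'c': array([ 599.9, -383.5]), 'L': array([130.7,  59.3]), 'ang': np.float64(-0.9), 'z': np.float64(35.9), 'n': np.int32(1120)} [ 17  31 205]
{'px': array([241., 216.]), 'c': array([558.8, 113.2]), 'L': array([135.5,  66.8]), 'ang': np.float64(-27.9), 'z': np.float64(37.3), 'n': np.int32(537)} [  1 146 177]
{'px': array([170., 202.]), 'c': array([576.8, 298.4]), 'L': array([49.8,  6.8]), 'ang': np.float64(-22.2), 'z': np.float64(35.4), 'n': np.in
[... 4820 characters left out ...]
9.76829528808594, 'z': np.float64(9.829425335685405), 'n': np.int32(45)}
base {'px': array([ 67., 375.]), 'c': (154.50546264648438, 529.8999633789062), 'L': (206.32081604003906, 6.167822360992432), 'ang': 0.7282071709632874, 'z': np.float64(12.58160489476107), 'n': np.int32(271)}
base {'px': array([ 11., 378.]), 'c': (146.25067138671875, 664.4299926757812), 'L': (195.47763061523438, 10.512883186340332), 'ang': -0.10633087158203125, 'z': np.float64(12.292276879601307), 'n': np.int32(341)}
base {'px': array([306., 410.]), 'c': (71.43016052246094, -52.55022430419922), 'L': (85.02863311767578, 33.83673858642578), 'ang': 59.713523864746094, 'z': np.float64(11.955548184347451), 'n': np.int32(371)}
```

```bash
cat > plan.py <<'E'
import sys
from lib import *
# usage: plan.py X Y Z(mm) PSI  -> units, turn first then shift
def plan(X,Y,Z,P):
    s,R=tool(); p=s["tool_pos"]*1000
    psi=np.degrees(np.arctan2(R[1,2],R[0,2]))
    t=-(((P-psi)+180)%360-180)
    a=np.radians(P); d=np.array([X,Y,Z])-p
    print("t",round(s["time"],2),"pos",p.round(1),"psi",round(psi,2),"tilt",R[2].round(3),"q1,q6",np.degrees(s["joint_pos"][[0,5]]).round(0),"gap",round(s["finger_gap"],3),"F",s["force"].round(1))
    print("turn",round(t/6,2),"x",round((d[0]*np.sin(a)-d[1]*np.cos(a))/30,3),"y",round(-d[2]/30,3),"z",round((d[0]*np.cos(a)+d[1]*np.sin(a))/30,3))
if __name__=="__main__": plan(*map(float,sys.argv[1:5]))
E
python3 -m handwheel '[[1,0,0,0,-1],[1,0,0,0,-1],[1,0,0,0,-1],[1,0,0,0,-1],[1,0,0,0,-1],[1,0,0,0,-1],[1,0,0,0,-1],[1,0,0,0,-1],[1,0,0,0,-1],[1,0,0,0,-1],[1,0,0,0,-1],[1,0,0,0,-1],[1,0,0,0,-1],[1,0,0,0,-1],[1,0,0,0,-1],[1,0,0,0,-1],[1,0,0,0,-1],[1,0,0,0,-1],[1,0,0,0,-1],[1,0,0,0,-1]]'
python3 -m handwheel '[[1,0,0,0,-1],[1,0,0,0,-1],[1,0,0,0,-1],[1,0,0,0,-0.7],[1,0,0,0,0],[1,0,0,0,0]]'
python3 plan.py 612.4 83.7 200 73.4
```

```text
time: 2.15
tool_pos: [0.2432, -0.6293, 0.2307]
eef_rot: [-0.667, 0.234, -0.234, 0.668]
force: [0.0, -0.5, -0.3]
finger_gap: 1.001
time: 2.75
tool_pos: [0.2433, -0.6294, 0.2309]
eef_rot: [-0.699, 0.103, -0.103, 0.7]
force: [-0.6, -0.1, -0.3]
finger_gap: 1.001
t 2.75 pos [ 243.3 -629.4  230.9] psi 73.23 tilt [-0.    -1.     0.001] q1,q6 [ -71. -144.] gap 1.001 F [-0.6 -0.1 -0.3]
turn -0.03 x 5.001 y 1.029 z 26.295
```

```bash
python3 -m handwheel '[[1,0.2,0,1,0],[1,0.2,0,1,0],[1,0.2,0,1,0],[1,0.2,0,1,0],[1,0.2,0,1,0],[1,0.2,0,1,0],[1,0.2,0,1,0],[1,0.2,0,1,0],[1,0.2,0,1,0],[1,0.2,0,1,0],[1,0.2,0,1,0],[1,0.2,0,1,0],[1,0.2,0,1,0],[1,0.2,0,1,0],[1,0.2,0,1,0],[1,0.2,0,1,0],[1,0.2,0,1,0],[1,0.2,0,1,0],[1,0.2,0,1,0],[1,0.2,0,1,0]]'
python3 -m handwheel '[[1,0.2,0,1,0],[1,0.2,0,1,0],[1,0.2,0,1,0],[1,0.2,0,1,0],[1,0.2,0,1,0],[1,0,0,1,0],[1,0,0,0.3,0],[1,0,0,0,0],[1,0,0,0,0]]'
python3 plan.py 612.4 83.7 66 73.4
python3 - <<'E'
from lib import *
img,W,c=cloud("top"); cv2.imwrite("pics/t1.png",img)
s,W2,c=cloud("scene"); cv2.imwrite("pics/s1.png",s)
# red knob points from scene cam
hsv=cv2.cvtColor(s,cv2.COLOR_BGR2HSV)
rd=((cv2.inRange(hsv,(0,150,60),(5,255,255))|cv2.inRange(hsv,(172,150,60),(180,255,255)))>0)
q=W2[rd]; k=(q[:,2]>0.055)&(q[:,2]<0.105)&(abs(q[:,1])<0.2)&(q[:,0]>.4)&(q[:,0]<.7)
print("knob pts",k.sum(),q[k].mean(0),q[k].min(0),q[k].max(0))
E
```

```text
time: 4.75
tool_pos: [0.5308, -0.088, 0.2314]
eef_rot: [0.7, -0.103, 0.103, -0.7]
force: [0.4, -0.1, 0.1]
finger_gap: 1.003
time: 5.65
tool_pos: [0.613, 0.0825, 0.2311]
eef_rot: [0.7, -0.103, 0.102, -0.699]
force: [0.6, -0.4, 0.3]
finger_gap: 0.995
t 5.65 pos [613.   82.5 231.1] psi 73.31 tilt [-0.    -1.    -0.001] q1,q6 [  5. -68.] gap 0.995 F [ 0.6 -0.4  0.3]
turn -0.01 x -0.029 y 5.503 z 0.032
knob pts 144 [0.61723406 0.08261992 0.08142397] [0.60611095 0.06943159 0.05549525] [0.62517816 0.09082559 0.10103785]
```

View pics/s1.png

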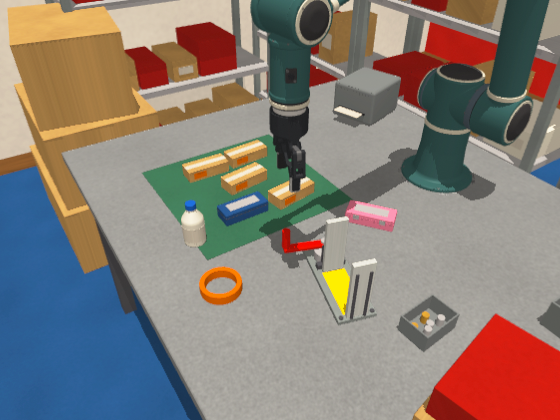

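```bash
python3 -m handwheel '[[1,0,0.9,0,0],[1,0,0.9,0,0],[1,0,0.9,0,0],[1,0,0.9,0,0],[1,0,0.9,0,0],[1,0,0.9,0,0],[0,0,0,0,0],[-0.35,0,0,0,0],[-0.35,0,0,0,0],[-0.35,0,0,0,0],[-0.35,0,0,0,0],[-0.35,0,0,0,0]]'
python3 plan.py 612.4 83.7 66 73.4
```

```text
time: 6.95
tool_pos: [0.6145, 0.0826, 0.0709]
eef_rot: [0.7, -0.101, 0.103, -0.7]
force: [0.7, -3.1, 2.6]
finger_gap: 0.328
t 6.95 pos [614.5  82.6  70.9] psi 73.34 tilt [ 0.003 -1.     0.   ] q1,q6 [  5. -68.] gap 0.328 F [ 0.7 -3.1  2.6]
turn -0.01 x -0.079 y 0.164 z 0.014
```

```bash
python3 -m handwheel '[[-0.35,-0.02,0,-0.33,1],[-0.35,-0.02,0,-0.33,1],[-0.35,-0.02,0,-0.33,1],[-0.35,-0.02,0,-0.33,1],[-0.35,-0.02,0,-0.33,1],[-0.35,-0.02,0,-0.33,1],[-0.35,-0.02,0,-0.33,1],[-0.35,0,0,0,0],[-0.35,0,0,0,0]]'
python3 plan.py 587.1 41.5 66 31.4
```

```text
time: 7.85
tool_pos: [0.5716, 0.0302, 0.0696]
eef_rot: [-0.617, 0.346, -0.346, 0.617]
force: [1.1, 0.6, 0.8]
finger_gap: 0.324
t 7.85 pos [571.6  30.2  69.6] psi 31.46 tilt [-0.    -1.     0.001] q1,q6 [  1. -31.] gap 0.324 F [1.1 0.6 0.8]
turn 0.01 x -0.054 y 0.121 z 0.637
```

```bash
python3 -m handwheel '[[-0.35,-0.02,0,-0.33,1],[-0.35,-0.02,0,-0.33,1],[-0.35,-0.02,0,-0.33,1],[-0.35,-0.02,0,-0.33,1],[-0.35,-0.02,0,-0.33,1],[-0.35,-0.02,0,-0.33,1],[-0.35,-0.02,0,-0.33,1],[-0.35,-0.02,0,-0.33,1],[-0.35,-0.01,0,-0.16,0.5],[-0.35,0,0,0,0],[-0.35,0,0,0,0]]'
python3 plan.py 489.5 21.4 66 -19.6
python3 - <<'E'
from lib import *
s,W2,c=cloud("scene"); cv2.imwrite("pics/s2.png",s)
img,W,c=cloud("top"); cv2.imwrite("pics/t2.png",img)
z=W[...,2]
m=(z>0.15)&(z<0.18)
for r in rects(m,W,20): print(r)
E
```

```text
time: 8.95
tool_pos: [0.4906, 0.0225, 0.0694]
eef_rot: [-0.408, 0.578, -0.577, 0.408]
force: [1.5, -0.2, 1.3]
finger_gap: 0.326
t 8.95 pos [490.6  22.5  69.4] psi -19.52 tilt [-0. -1. -0.] q1,q6 [-0. 19.] gap 0.326 F [ 1.5 -0.2  1.3]
turn 0.01 x 0.047 y 0.114 z -0.021
{'px': array([ 23., 198.]), 'c': (563.5759887695312, 595.59912109375), 'L': (203.4429473876953, 110.89885711669922), 'ang': 10.38123893737793, 'z': np.float64(170.26119557172652), 'n': np.int32(4271)}
{'px': array([153., 191.]), 'c': (578.5499267578125, 303.6070556640625), 'L': (49.19593048095703, 12.877781867980957), 'ang': -17.683937072753906, 'z': np.float64(163.31473295327876), 'n': np.int32(163)}
{'px': array([219., 211.]), 'c': (533.9961547851562, 152.4281463623047), 'L': (50.09246826171875, 12.377032279968262), 'ang': -16.27753448486328, 'z': np.float64(162.02433344330447), 'n': np.int32(141)}
{'px': array([268., 254.]), 'c': (440.39532470703125, 39.853023529052734), 'L': (27.765811920166016, 25.639488220214844), 'ang': -20.131759643554688, 'z': np.float64(169.3750378326048), 'n': np.int32(123)}
```

View pics/s2.png

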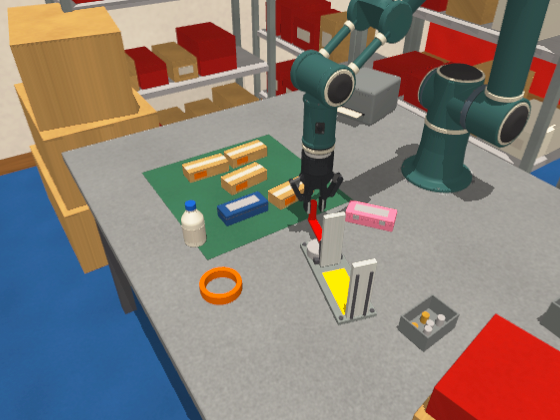

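View pics/t2.png

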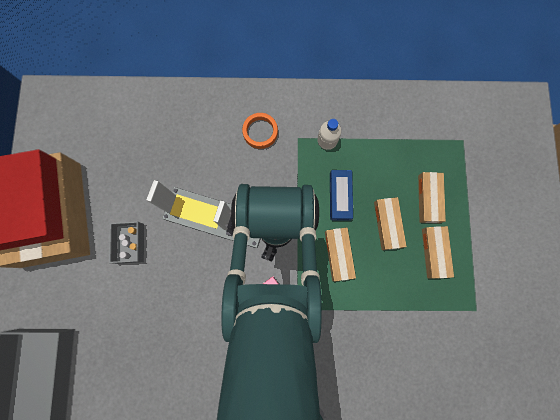

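```bash
python3 -m handwheel '[[-0.35,0,0,-0.14,0],[-0.35,0,0,0,0],[-0.35,0,0,0,0],[0.2,0,0,0.1,0],[0.2,0,0,0,0],[0.2,0,0,0,0],[0.2,0,-1,0,0],[0.2,0,-1,0,0],[0.2,0,-1,0,0],[0.2,0,-1,0,0],[0.2,0,-1,0,0],[0.5,0,0,0,1],[1,0,0,0,1],[1,0,0,0,1],[1,0,0,0,1],[1,0,0,0,1],[1,0,0,0,1],[1,0,0,0,1],[1,0,0,0,1],[1,0,0,0,1]]'
python3 plan.py 603.7 -143.7 7 -90.8
python3 - <<'E'
from lib import *
img,W,c=cloud("top"); cv2.imwrite("pics/t3.png",img)
z=W[...,2]
m=(z>0.15)&(z<0.18)
for r in rects(m,W,20): print(r["px"],r["c"])
E
```

```text
time: 11.05
tool_pos: [0.4886, 0.0228, 0.2189]
eef_rot: [-0.099, 0.7, -0.7, 0.099]
force: [-0.1, -0.1, 0.1]
finger_gap: 1.0
t 11.05 pos [488.6  22.8 218.9] psi -73.9 tilt [ 0.001 -1.    -0.001] q1,q6 [-0. 74.] gap 1.0 F [-0.1 -0.1  0.1]
turn 2.82 x -3.914 y 7.064 z 5.496
[ 23. 198.] (562.9431762695312, 595.5662841796875)
[153. 191.] (578.5230712890625, 303.031494140625)
[217. 217.] (521.1812744140625, 156.32568359375)
```

View pics/t3.png

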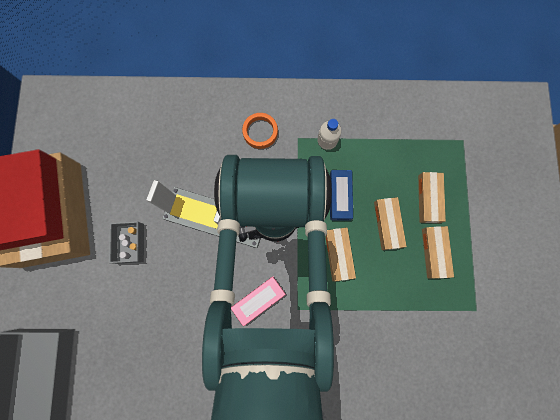

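```bash
python3 -m handwheel '[[1,0,0,0,0.94],[1,0,0,0,0.94],[1,0,0,0,0.94],[1,-0.65,0,0.92,0],[1,-0.65,0,0.92,0],[1,-0.65,0,0.92,0],[1,-0.65,0,0.92,0],[1,-0.65,0,0.92,0],[1,-0.65,0,0.92,0],[1,0,0,0,0],[1,0,0,0,0]]'
python3 plan.py 603.7 -143.7 7 -90.8
```

```text
time: 12.2
tool_pos: [0.6041, -0.1444, 0.2185]
eef_rot: [0.003, 0.707, -0.707, -0.004]
force: [-0.7, 0.1, -0.1]
finger_gap: 1.006
t 12.2 pos [ 604.1 -144.4  218.5] psi -90.58 tilt [ 0.002 -1.    -0.001] q1,q6 [-16.  75.] gap 1.006 F [-0.7  0.1 -0.1]
turn 0.04 x 0.014 y 7.05 z -0.023
```

```bash
python3 -m handwheel '[[1,0,1,0,0],[1,0,1,0,0],[1,0,1,0,0],[1,0,1,0,0],[1,0,1,0,0],[1,0,1,0,0],[1,0,0.6,0,0],[1,0,0.4,0,0],[1,0,0,0,0],[-1,0,0,0,0],[-1,0,0,0,0],[-1,0,0,0,0],[-1,0,0,0,0],[-1,0,0,0,0],[-1,0,0,0,0]]'
python3 plan.py 603.7 -143.7 7 -90.8
```

```text
time: 13.7
tool_pos: [0.6062, -0.1446, 0.0114]
eef_rot: [-0.005, -0.707, 0.707, 0.002]
force: [-0.0, -0.3, 6.5]
finger_gap: 0.641
t 13.7 pos [ 606.2 -144.6   11.4] psi -90.58 tilt [-0.003 -1.     0.001] q1,q6 [-16.  75.] gap 0.641 F [-0.  -0.3  6.5]
turn 0.04 x 0.085 y 0.147 z -0.03
```

```bash
python3 -m handwheel '[[-1,0,-0.5,0,0],[-1,0,-1,0,0],[-1,0,-1,0,0],[-1,0,-1,0,0],[-1,0,-1,0,0],[-1,0,-1,0,0],[-1,0,-1,0,0],[-1,0,-0.8,0,0],[-1,0,0,0,-0.9],[-1,0,0,0,-0.9],[-1,0,0,0,-0.9],[-1,0,0,0,-0.9],[-1,0,0,0,-0.9],[-1,0,0,0,-0.9],[-1,0,0,0,-0.9],[-1,0,0,0,-0.9],[-1,0,0,0,-0.9],[-1,0,0,0,-0.9],[-1,0,0,0,-0.9],[-1,0,0,0,-0.9]]'
python3 plan.py 557.1 230.7 220 -16.6
```

```text
time: 15.7
tool_pos: [0.6033, -0.1438, 0.2276]
eef_rot: [-0.377, 0.599, -0.598, 0.376]
force: [0.3, 0.3, -3.7]
finger_gap: 0.639
t 15.7 pos [ 603.3 -143.8  227.6] psi -25.58 tilt [ 0.    -1.    -0.002] q1,q6 [-16.  10.] gap 0.639 F [ 0.3  0.3 -3.7]
turn -1.5 x -11.524 y 0.254 z -5.042
```

```bash
python3 -m handwheel '[[-1,0,0,0,-0.75],[-1,0,0,0,-0.75],[-1,-0.9,0,-0.4,0],[-1,-0.9,0,-0.4,0],[-1,-0.9,0,-0.4,0],[-1,-0.9,0,-0.4,0],[-1,-0.9,0,-0.4,0],[-1,-0.9,0,-0.4,0],[-1,-0.9,0,-0.4,0],[-1,-0.9,0,-0.4,0],[-1,-0.9,0,-0.4,0],[-1,-0.9,0,-0.4,0],[-1,-0.9,0,-0.4,0],[-1,-0.9,0,-0.4,0],[-1,-0.7,0,-0.24,0],[-1,0,0,0,0],[-1,0,0,0,0]]'
python3 plan.py 557.1 230.7 20 -16.6
python3 - <<'E'
from lib import *
for n in("top","scene"):
    img,W,c=cloud(n); cv2.imwrite(f"pics/{n}4.png",img)
E
```

```text
time: 17.4
tool_pos: [0.5584, 0.2298, 0.2277]
eef_rot: [-0.423, 0.567, -0.567, 0.421]
force: [0.9, 0.0, -4.1]
finger_gap: 0.644
t 17.4 pos [558.4 229.8 227.7] psi -16.71 tilt [ 0.002 -1.    -0.001] q1,q6 [20. 37.] gap 0.644 F [ 0.9  0.  -4.1]
turn -0.02 x -0.017 y 6.924 z -0.052
```

View pics/top4.png

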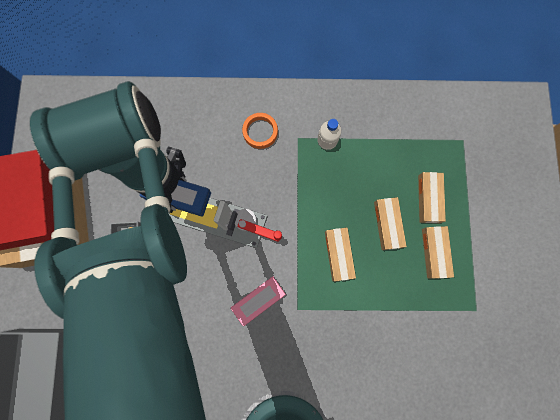

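View pics/scene4.png

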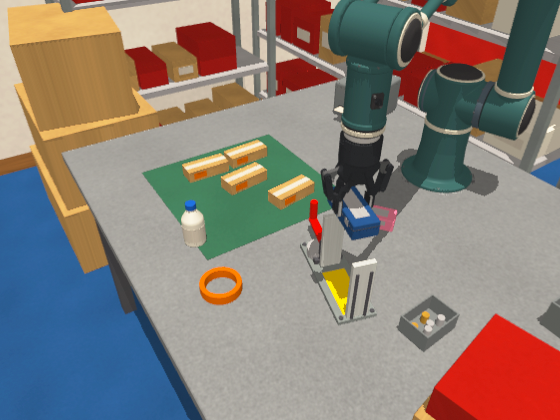

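```bash
cat >> lib.py <<'E'
A=np.radians(73.4); CX=np.array([np.cos(A),np.sin(A)]); CY=np.array([-np.sin(A),np.cos(A)]); C0=np.array([558.5,235.5])
def clampf(W):
    d=W[...,:2]*1000-C0
    return np.dstack([d@CX,d@CY,W[...,2]*1000]) if W.ndim==3 else np.c_[d@CX,d@CY,W[:,2]*1000]
E
python3 - <<'E'
from lib import *
for n in("top","scene"):
    img,W,c=cloud(n); hsv=cv2.cvtColor(img,cv2.COLOR_BGR2HSV)
    b=cv2.inRange(hsv,(105,120,30),(125,255,255))>0
    q=clampf(W[b]); q=q[(abs(q[:,0])<120)&(abs(q[:,1])<80)&(q[:,2]>150)]
    print(n,len(q),np.percentile(q,[1,50,99],axis=0).round(1).tolist())
E
```

```text
top 621 [[-71.0, -27.0, 224.7], [-53.8, 5.1, 251.8], [51.6, 27.3, 255.6]]
scene 875 [[-54.8, -32.5, 220.8], [49.4, -9.9, 249.5], [61.9, 23.1, 253.1]]
```

```bash
python3 -m handwheel '[[-1,0.1,0,-0.05,0],[-1,0,0.8,0,0],[-1,0,0.8,0,0],[-1,0,0.8,0,0],[-1,0,0.8,0,0],[-1,0,0.8,0,0],[-1,0,0.8,0,0],[-1,0,0.8,0,0],[-1,0,0.5,0,0],[-1,0,0.4,0,0],[-1,0,0,0,0],[-1,0,0,0,0]]'
python3 plan.py 557.1 230.7 20 -16.6
python3 - <<'E'
from lib import *
for n in("top","scene"):
    img,W,c=cloud(n); hsv=cv2.cvtColor(img,cv2.COLOR_BGR2HSV)
    cv2.imwrite(f"pics/{n}5.png",img)
    b=cv2.inRange(hsv,(105,120,30),(125,255,255))>0
    q=clampf(W[b]); q=q[(abs(q[:,0])<120)&(abs(q[:,1])<80)&(q[:,2]<150)]
    print(n,len(q),np.percentile(q,[1,50,99],axis=0).round(1).tolist())
E
```

```text
time: 18.8
tool_pos: [0.5577, 0.2275, 0.0339]
eef_rot: [0.421, -0.568, 0.568, -0.422]
force: [0.5, 0.9, -3.6]
finger_gap: 0.642
t 18.8 pos [557.7 227.5  33.9] psi -16.79 tilt [-0.    -1.     0.001] q1,q6 [20. 37.] gap 0.642 F [ 0.5  0.9 -3.6]
turn -0.03 x -0.098 y 0.462 z -0.049
top 216 [[-72.5, -26.3, 40.3], [-44.5, 17.5, 58.0], [49.6, 28.4, 61.9]]
scene 273 [[-65.1, -32.0, 30.1], [22.2, -25.7, 56.6], [58.7, 21.6, 107.7]]
```

View pics/scene5.png

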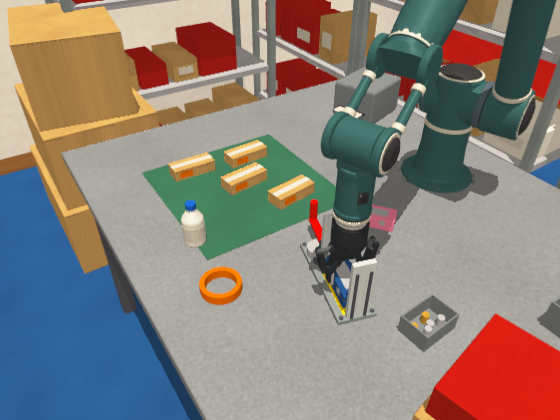

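```bash
python3 -m handwheel '[[-1,0,0.2,0,0],[-1,0,0.2,0,0],[-1,0,0,0,0]]'
python3 plan.py 557.1 230.7 20 -16.6
python3 - <<'E'
from lib import *
for n in("top","scene"):
    img,W,c=cloud(n); hsv=cv2.cvtColor(img,cv2.COLOR_BGR2HSV)
    b=cv2.inRange(hsv,(105,120,30),(125,255,255))>0
    q=clampf(W[b]); q=q[(abs(q[:,0])<120)&(abs(q[:,1])<80)&(q[:,2]<150)]
    print(n,len(q),np.percentile(q,[1,50,95,99],axis=0).round(1).tolist())
E
```

```text
time: 19.2
tool_pos: [0.5585, 0.2279, 0.0234]
eef_rot: [0.421, -0.567, 0.568, -0.423]
force: [-2.0, -0.9, 6.4]
finger_gap: 0.639
t 19.2 pos [558.5 227.9  23.4] psi -16.78 tilt [-0.002 -1.     0.002] q1,q6 [20. 37.] gap 0.639 F [-2.  -0.9  6.4]
turn -0.03 x -0.076 y 0.114 z -0.072
top 193 [[-70.8, -26.4, 20.8], [-43.1, 17.7, 47.3], [-19.4, 27.3, 50.5], [51.1, 27.7, 51.2]]
scene 273 [[-63.9, -33.8, 18.0], [25.1, -26.1, 45.6], [57.8, 18.4, 48.7], [59.0, 22.2, 96.7]]
```

```bash
python3 -m handwheel '[[0.4,0,0,0,0],[1,0,0,0,0],[1,0,0,0,0],[1,0,0,0,0],[1,0,-0.5,0,0],[1,0,-1,0,0],[1,0,-1,0,0],[1,0,-1,0,0],[1,0,-1,0,0],[1,0,-1,0,0],[1,0,-1,0,0],[1,0.7,0,0.5,0],[1,0.7,0,0.5,0],[1,0.7,0,0.5,0],[1,0.7,0,0.5,0],[1,0.7,0,0.5,0],[1,0.7,0,0.5,0],[1,0.7,0,0.5,0],[1,0.7,0,0.5,0]]'
cat > look.py <<'E'
import sys
from lib import *
img,W,c=cloud("top"); cv2.imwrite(f"pics/t_{sys.argv[1]}.png",img)
h=cv2.cvtColor(img,cv2.COLOR_BGR2HSV); z=W[...,2]
m=(z>0.028)&(z<0.045)
for r in rects(m,W,700):
    if 100<r['L'][0]<145 and r['L'][1]<75: print("box",r['px'],np.round(r['c'],1),np.round(r['L'],1),"ang",round(r['ang'],1),"z",r['z'].round(1))
Q=clampf(W)
for k in range(5):
    t=48+36*k
    m=(abs(Q[...,2]-t)<6)&(Q[...,0]>-78)&(Q[...,0]<64.0)&(abs(Q[...,1])<45)
    n,l,s,_=cv2.connectedComponentsWithStats(m.astype(np.uint8))
    if n<2: continue
    i=1+np.argmax(s[1:,4])
    if s[i,4]<150: continue
    q=Q[l==i]
    (a,b),(d,e),an=cv2.minAreaRect(q[:,:2].astype(np.float32))
    if d<e: an+=90
    print("layer",k,"n",s[i,4],"clamp ctr",round(a,1),round(b,1),"LxW",round(max(d,e),1),round(min(d,e),1),"ang",round((an+90)%180-90,1),"z",np.median(q[:,2]).round(1),"ext",np.percentile(q[:,:2],[1,99],axis=0).round(1).tolist())
E
python3 look.py a; python3 plan.py 448.8 -137.9 10 -81.8
```

```text
time: 21.2
tool_pos: [0.6238, 0.0309, 0.2176]
eef_rot: [0.421, -0.567, 0.568, -0.422]
force: [1.0, -0.5, -0.6]
finger_gap: 1.001
box [443. 184.] [ 632.6 -410.7] [130.6  58.9] ang -2.2 z 35.9
box [391. 223.] [ 529.1 -269.4] [130.3  57.3] ang 6.9 z 36.0
box [340. 254.] [ 448.9 -137.8] [130.4  56.7] ang 8.4 z 36.1
box [439. 252.] [ 455.9 -390. ] [130.6  58.1] ang 3.3 z 36.2
layer 0 n 699 clamp ctr 13.2 -0.2 LxW 89.7 56.4 ang 0.8 z 47.6 ext [[-28.0, -27.1], [56.2, 27.5]]
t 21.25 pos [625.1  27.1 217.6] psi -16.89 tilt [ 0.002 -1.     0.003] q1,q6 [ 0. 17.] gap 1.001 F [ 1.  -1.9 -0.8]
turn 10.82 x 6.599 y 6.919 z 4.606
```

View pics/t_a.png

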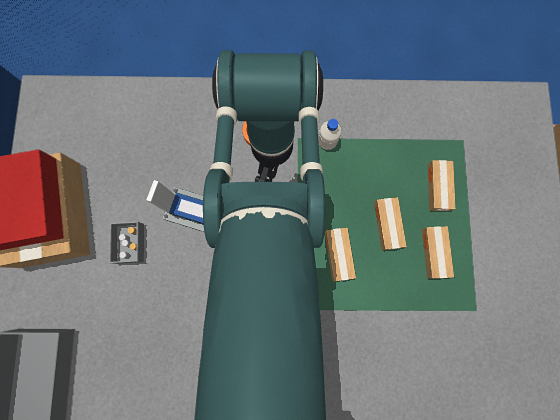

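```bash
python3 -m handwheel '[[1,0,0,0,0.9],[1,0,0,0,0.9],[1,0,0,0,0.9],[1,0,0,0,0.9],[1,0,0,0,0.9],[1,0,0,0,0.9],[1,0,0,0,0.9],[1,0,0,0,0.9],[1,0,0,0,0.9],[1,0,0,0,0.9],[1,0,0,0,0.9],[1,0,0,0,0.9],[1,0.82,0,0.6,0],[1,0.82,0,0.6,0],[1,0.82,0,0.6,0],[1,0.82,0,0.6,0],[1,0.82,0,0.6,0],[1,0.82,0,0.6,0],[1,0.82,0,0.6,0],[1,0.82,0,0.5,0]]'
python3 -m handwheel '[[1,0,0,0,0],[1,0,0,0,0]]'
python3 plan.py 448.9 -137.8 10 -81.6
```

```text
time: 23.25
tool_pos: [0.4486, -0.1372, 0.2174]
eef_rot: [0.051, -0.705, 0.705, -0.052]
force: [0.1, -0.2, 0.1]
finger_gap: 1.004
time: 23.45
tool_pos: [0.4495, -0.1366, 0.2173]
eef_rot: [0.051, -0.705, 0.705, -0.052]
force: [0.8, -0.3, 0.2]
finger_gap: 1.001
t 23.45 pos [ 449.5 -136.6  217.3] psi -81.68 tilt [-0.002 -1.     0.001] q1,q6 [-20.  62.] gap 1.001 F [ 0.8 -0.3  0.2]
turn -0.01 x 0.025 y 6.91 z 0.036
```

```bash
python3 -m handwheel '[[1,0.02,1,0.04,0],[1,0,1,0,0],[1,0,1,0,0],[1,0,1,0,0],[1,0,1,0,0],[1,0,1,0,0],[1,0,0.6,0,0],[1,0,0.3,0,0],[1,0,0,0,0],[-1,0,0,0,0],[-1,0,0,0,0],[-1,0,0,0,0],[-1,0,0,0,0],[-1,0,0,0,0]]'
python3 plan.py 448.9 -137.8 10 -81.6
python3 -m handwheel '[[-1,0,-0.5,0,0],[-1,0,-1,0,0],[-1,0,-1,0,0],[-1,0,-1,0,0],[-1,0,-1,0,0],[-1,0,-1,0,0],[-1,0,-1,0,0],[-1,0,-1,0,0],[-1,0,-0.2,0,-0.9],[-1,0,0,0,-0.9],[-1,0,0,0,-0.9],[-1,0,0,0,-0.9],[-1,0,0,0,-0.9],[-1,0,0,0,-0.9],[-1,0,0,0,-0.9],[-1,0,0,0,-0.9],[-1,0,0,0,-0.9],[-1,0,0,0,-0.9],[-1,0,0,0,-0.9],[-1,0,0,0,-0.9]]'
python3 plan.py 558.5 228 230 -16.6
```

```text
time: 24.85
tool_pos: [0.4508, -0.1382, 0.011]
eef_rot: [0.051, -0.705, 0.706, -0.053]
force: [0.9, 1.5, 6.6]
finger_gap: 0.643
t 24.85 pos [ 450.8 -138.2   11. ] psi -81.59 tilt [-0.003 -1.     0.002] q1,q6 [-20.  61.] gap 0.643 F [0.9 1.5 6.6]
turn 0.0 x 0.061 y 0.034 z -0.024
time: 26.85
tool_pos: [0.4483, -0.1375, 0.2398]
eef_rot: [-0.423, 0.567, -0.567, 0.422]
force: [-0.2, -0.2, -2.1]
finger_gap: 0.642
t 26.85 pos [ 448.3 -137.5  239.8] psi -16.58 tilt [-0.    -1.    -0.001] q1,q6 [-20.  -4.] gap 0.642 F [-0.2 -0.2 -2.1]
turn 0.0 x -12.726 y 0.327 z 0.04
```

```bash
python3 -m handwheel '[[-1,-0.85,0,0,0],[-1,-0.85,0,0,0],[-1,-0.85,0,0,0],[-1,-0.85,0,0,0],[-1,-0.85,0,0,0],[-1,-0.85,0,0,0],[-1,-0.85,0,0,0],[-1,-0.85,0,0,0],[-1,-0.85,0,0,0],[-1,-0.85,0,0,0],[-1,-0.85,0,0,0],[-1,-0.85,0,0,0],[-1,-0.85,0,0,0],[-1,-0.85,0,0,0],[-1,-0.85,0,0,0],[-1,0,0,0,0],[-1,0,0,0,0]]'
cat > held.py <<'E'
from lib import *
s,R=tool(); zt=s["tool_pos"][2]*1000
o={}
for n in("top","scene"):
    img,W,c=cloud(n); h=cv2.cvtColor(img,cv2.COLOR_BGR2HSV); cv2.imwrite(f"pics/h_{n}_{s['time']:.0f}.png",img)
    b=(cv2.inRange(h,(8,20,60),(25,255,255))>0)
    Q=clampf(W)
    m=b&(Q[...,2]>zt-14)&(Q[...,2]<zt+30)&(abs(Q[...,0])<110)&(abs(Q[...,1])<60)
    q=Q[m]; o[n]=q
    print(n,len(q),np.percentile(q,[1,50,99],axis=0).round(1).tolist())
E
python3 held.py; python3 plan.py 558.5 228 59 -16.6
```

```text
time: 28.55
tool_pos: [0.5589, 0.2285, 0.2395]
eef_rot: [-0.423, 0.567, -0.567, 0.421]
force: [0.6, -0.4, -2.6]
finger_gap: 0.643
top 1065 [[-71.7, -27.8, 232.6], [-42.5, 1.4, 264.1], [51.6, 27.5, 267.4]]
scene 1536 [[-56.2, -36.9, 228.8], [31.0, -7.2, 262.3], [60.6, 23.8, 265.4]]
t 28.65 pos [558.9 227.7 239.8] psi -16.81 tilt [ 0.001 -1.    -0.001] q1,q6 [20. 37.] gap 0.641 F [-0.5 -0.  -1.6]
turn -0.03 x -0.005 y 6.027 z -0.015
```

```bash
python3 -m handwheel '[[-1,0.05,0.5,0,0],[-1,0,0.9,0,0],[-1,0,0.9,0,0],[-1,0,0.9,0,0],[-1,0,0.9,0,0],[-1,0,0.9,0,0],[-1,0,0.5,0,0],[-1,0,0.3,0,0],[-1,0,0,0,0],[-1,0,0,0,0],[-1,0,0.1,0,0],[-1,0,0.1,0,0],[-1,0,0,0,0],[-1,0,0,0,0]]'
python3 plan.py 558.5 228 59 -16.6; python3 held.py
```

```text
time: 30.05
tool_pos: [0.5591, 0.2272, 0.0605]
eef_rot: [0.422, -0.568, 0.568, -0.422]
force: [-0.4, 0.6, -2.4]
finger_gap: 0.641
t 30.05 pos [559.1 227.2  60.5] psi -16.78 tilt [-0. -1.  0.] q1,q6 [20. 37.] gap 0.641 F [-0.4  0.6 -2.4]
turn -0.03 x -0.021 y 0.05 z -0.028
top 508 [[-72.3, -28.4, 55.4], [-40.8, 3.0, 85.2], [52.5, 27.2, 88.7]]
scene 886 [[-62.5, -33.3, 48.6], [23.9, -16.6, 83.0], [78.8, 22.8, 89.3]]
```

```bash
python3 -m handwheel '[[-1,0,0.05,0,0],[-1,0,0,0,0],[0.4,0,0,0,0],[1,0,0,0,0],[1,0,0,0,0],[1,0,0,0,0],[1,0,-0.5,0,0],[1,0,-1,0,0],[1,0,-1,0,0],[1,0,-1,0,0],[1,0,-1,0,0],[1,0,-1,0,0],[1,0.8,0,0,0],[1,0.8,0,0,0],[1,0.8,0,0,0],[1,0.8,0,0,0],[1,0.8,0,0,0],[1,0.8,0,0,0],[1,0.8,0,0,0],[1,0.8,0,0,0]]'
python3 look.py b; python3 plan.py 529.1 -269.4 10 -83.1
```

```text
time: 32.15
tool_pos: [0.5034, 0.0424, 0.2252]
eef_rot: [0.421, -0.567, 0.568, -0.422]
force: [-0.4, 0.1, 0.1]
finger_gap: 1.0
box [443. 184.] [ 632.7 -410.7] [131.5  58.8] ang -0.8 z 35.9
box [391. 223.] [ 529.1 -269.4] [130.5  57.1] ang 7.0 z 36.1
box [439. 252.] [ 456.1 -390.2] [130.4  58.3] ang 3.3 z 36.2
box [259. 298.] [331.7  68.8] [129.4  56.2] ang -53.4 z 36.2
layer 1 n 787 clamp ctr 11.4 -1.4 LxW 91.7 56.3 ang -0.3 z 83.8 ext [[-30.9, -28.6], [56.2, 26.3]]
t 32.2 pos [502.3  39.6 225. ] psi -16.83 tilt [ 0.003 -1.     0.001] q1,q6 [ 2. 19.] gap 1.001 F [-1.1 -2.3  0.4]
turn 11.04 x 0.352 y 7.167 z 10.332
```

View pics/t_b.png

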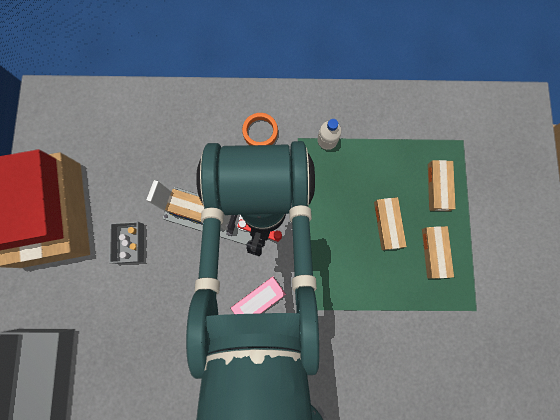

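```bash
python3 -m handwheel '[[1,0,0,0,0.92],[1,0,0,0,0.92],[1,0,0,0,0.92],[1,0,0,0,0.92],[1,0,0,0,0.92],[1,0,0,0,0.92],[1,0,0,0,0.92],[1,0,0,0,0.92],[1,0,0,0,0.92],[1,0,0,0,0.92],[1,0,0,0,0.92],[1,0,0,0,0.92]]'
python3 -m handwheel '[[1,0.05,0,0.94,0],[1,0.05,0,0.94,0],[1,0.05,0,0.94,0],[1,0.05,0,0.94,0],[1,0.05,0,0.94,0],[1,0.05,0,0.94,0],[1,0.05,0,0.94,0],[1,0,0,0.94,0],[1,0,0,0.94,0],[1,0,0,0.94,0],[1,0,0,0.94,0],[1,0,0,0,0],[1,0,0,0,0]]'
python3 plan.py 529.1 -269.4 10 -83
```

```text
time: 33.4
tool_pos: [0.5038, 0.0435, 0.225]
eef_rot: [-0.041, 0.706, -0.706, 0.042]
force: [-0.4, -0.1, 0.1]
finger_gap: 0.998
time: 34.7
tool_pos: [0.5309, -0.2661, 0.2245]
eef_rot: [-0.042, 0.706, -0.706, 0.043]
force: [0.7, 0.0, 0.0]
finger_gap: 1.004
t 34.7 pos [ 530.9 -266.1  224.5] psi -83.11 tilt [-0.001 -1.    -0.   ] q1,q6 [-29.  54.] gap 1.004 F [0.7 0.  0. ]
turn -0.02 x 0.074 y 7.149 z 0.101
```

```bash
python3 -m handwheel '[[1,0.07,1,0.1,0],[1,0,1,0,0],[1,0,1,0,0],[1,0,1,0,0],[1,0,1,0,0],[1,0,1,0,0],[1,0,0.8,0,0],[1,0,0.33,0,0],[1,0,0,0,0],[-1,0,0,0,0],[-1,0,0,0,0],[-1,0,0,0,0],[-1,0,0,0,0],[-1,0,0,0,0]]'
python3 plan.py 529.1 -269.4 10 -83
python3 -m handwheel '[[-1,0,-0.5,0,0],[-1,0,-1,0,0],[-1,0,-1,0,0],[-1,0,-1,0,0],[-1,0,-1,0,0],[-1,0,-1,0,0],[-1,0,-1,0,0],[-1,0,-1,0,0],[-1,0,-0.3,0,-0.95],[-1,0,0,0,-0.95],[-1,0,0,0,-0.95],[-1,0,0,0,-0.95],[-1,0,0,0,-0.95],[-1,0,0,0,-0.95],[-1,0,0,0,-0.95],[-1,0,0,0,-0.95],[-1,0,0,0,-0.95],[-1,0,0,0,-0.95],[-1,0,0,0,-0.95],[-1,0,0,0,-0.6]]'
python3 plan.py 558.5 228 230 -16.6
```

```text
time: 36.1
tool_pos: [0.531, -0.2701, 0.0123]
eef_rot: [0.042, -0.705, 0.707, -0.044]
force: [-0.3, 0.8, 6.9]
finger_gap: 0.635
t 36.1 pos [ 531.  -270.1   12.3] psi -83.04 tilt [-0.004 -1.     0.002] q1,q6 [-29.  54.] gap 0.635 F [-0.3  0.8  6.9]
turn -0.01 x 0.06 y 0.078 z -0.031
time: 38.1
tool_pos: [0.5283, -0.2688, 0.2442]
eef_rot: [-0.423, 0.567, -0.566, 0.423]
force: [0.2, -0.0, -2.2]
finger_gap: 0.641
t 38.1 pos [ 528.3 -268.8  244.2] psi -16.55 tilt [-0.    -1.    -0.001] q1,q6 [-29. -13.] gap 0.641 F [ 0.2 -0.  -2.2]
turn 0.01 x -16.157 y 0.472 z -3.767
```

```bash
python3 -m handwheel '[[-1,-0.95,0,-0.223,0],[-1,-0.95,0,-0.223,0],[-1,-0.95,0,-0.223,0],[-1,-0.95,0,-0.223,0],[-1,-0.95,0,-0.223,0],[-1,-0.95,0,-0.223,0],[-1,-0.95,0,-0.223,0],[-1,-0.95,0,-0.223,0],[-1,-0.95,0,-0.223,0],[-1,-0.95,0,-0.223,0],[-1,-0.95,0,-0.223,0],[-1,-0.95,0,-0.223,0],[-1,-0.95,0,-0.223,0],[-1,-0.95,0,-0.223,0],[-1,-0.95,0,-0.223,0],[-1,-0.95,0,-0.223,0],[-1,-0.95,0,-0.223,0],[-1,0,0,0,0],[-1,0,0,0,0]]'
python3 held.py; python3 plan.py 558.2 228 96 -16.6
```

```text
time: 40.0
tool_pos: [0.559, 0.2278, 0.2439]
eef_rot: [0.423, -0.567, 0.567, -0.422]
force: [0.4, -0.7, -1.8]
finger_gap: 0.647
top 1069 [[-72.1, -28.0, 234.9], [-42.3, 1.1, 267.2], [52.5, 27.0, 270.5]]
scene 1552 [[-58.2, -33.6, 231.8], [30.6, -7.2, 265.5], [59.9, 23.2, 268.5]]
t 40.1 pos [559.2 226.8 243.9] psi -16.75 tilt [ 0.001 -1.    -0.   ] q1,q6 [20. 36.] gap 0.637 F [-0.7 -0.2 -2.4]
turn -0.02 x -0.03 y 4.93 z -0.044
```

```bash
python3 -m handwheel '[[-1,0.02,0.5,-0.03,0],[-1,0,0.9,0,0],[-1,0,0.9,0,0],[-1,0,0.9,0,0],[-1,0,0.8,0,0],[-1,0,0.5,0,0],[-1,0,0.35,0,0],[-1,0,0,0,0],[-1,0,0,0,0],[-1,0,0.05,0,0],[-1,0,0,0,0]]'
python3 plan.py 558.5 228 96 -16.6; python3 held.py
```

```text
time: 41.2
tool_pos: [0.559, 0.2274, 0.0974]
eef_rot: [0.422, -0.567, 0.568, -0.422]
force: [0.2, 0.3, -2.7]
finger_gap: 0.637
t 41.2 pos [559.  227.4  97.4] psi -16.73 tilt [-0.001 -1.     0.001] q1,q6 [20. 37.] gap 0.637 F [ 0.2  0.3 -2.7]
turn -0.02 x -0.014 y 0.045 z -0.022
top 630 [[-72.0, -28.2, 94.2], [-43.1, 1.9, 121.1], [53.3, 27.1, 124.6]]
scene 1098 [[-67.2, -37.5, 84.2], [20.8, -12.8, 118.9], [79.8, 23.6, 126.0]]
```

```bash
python3 -m handwheel '[[-1,0,0.05,0,0],[-1,0,0,0,0],[0.4,0,0,0,0],[1,0,0,0,0],[1,0,0,0,0],[1,0,0,0,0],[1,0,-0.5,0,0],[1,0,-1,0,0],[1,0,-1,0,0],[1,0,-1,0,0],[1,0,-1,0,0],[1,0,-0.5,0,0],[1,0.8,0,0,0],[1,0.8,0,0,0],[1,0.8,0,0,0],[1,0.8,0,0,0],[1,0.8,0,0,0],[1,0.8,0,0,0],[1,0.8,0,0,0],[1,0.8,0,0,0]]'
python3 look.py c; python3 plan.py 456.1 -390.2 10 -86.7
```

```text
time: 43.3
tool_pos: [0.5027, 0.0425, 0.2453]
eef_rot: [-0.422, 0.567, -0.567, 0.422]
force: [0.2, -0.6, -0.0]
finger_gap: 0.998
box [443. 184.] [ 633.1 -411.1] [131.5  58.5] ang -0.7 z 35.9
box [439. 252.] [ 456.2 -390. ] [130.4  57.8] ang 3.3 z 36.2
box [258. 300.] [331.6  68.9] [129.7  56.2] ang -53.4 z 36.1
layer 2 n 851 clamp ctr 12.7 -1.2 LxW 90.8 56.3 ang -0.4 z 119.7 ext [[-30.4, -28.5], [57.0, 26.6]]
t 43.35 pos [501.7  39.7 245.3] psi -16.78 tilt [ 0.003 -1.    -0.001] q1,q6 [ 2. 19.] gap 0.997 F [-1.8 -2.9 -0.2]
turn 11.65 x 2.341 y 7.842 z 14.218
```

View pics/t_c.png

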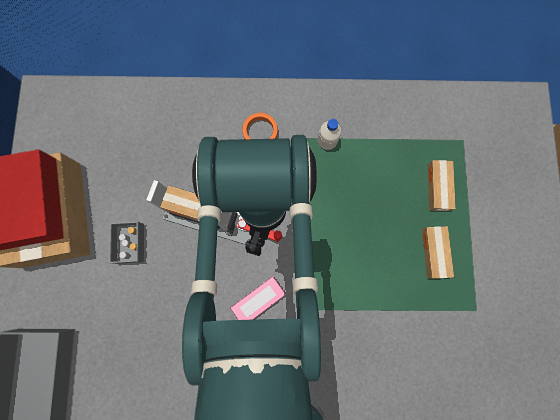

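```bash
python3 -m handwheel '[[1,0,0,0,0.9],[1,0,0,0,0.9],[1,0,0,0,0.9],[1,0,0,0,0.9],[1,0,0,0,0.9],[1,0,0,0,0.9],[1,0,0,0,0.9],[1,0,0,0,0.9],[1,0,0,0,0.9],[1,0,0,0,0.9],[1,0,0,0,0.9],[1,0,0,0,0.9],[1,0,0,0,0.9]]'
python3 -m handwheel '[[1,0.16,0,0.955,0],[1,0.16,0,0.955,0],[1,0.16,0,0.955,0],[1,0.16,0,0.955,0],[1,0.16,0,0.955,0],[1,0.16,0,0.955,0],[1,0.16,0,0.955,0],[1,0.16,0,0.955,0],[1,0.16,0,0.955,0],[1,0.16,0,0.955,0],[1,0.16,0,0.955,0],[1,0.16,0,0.955,0],[1,0.16,0,0.955,0],[1,0.16,0,0.955,0],[1,0.16,0,0.955,0],[1,0,0,0,0],[1,0,0,0,0]]'
python3 plan.py 456.1 -390 10 -86.7
```

```text
time: 44.65
tool_pos: [0.5032, 0.0436, 0.2453]
eef_rot: [-0.018, 0.707, -0.707, 0.017]
force: [-0.3, 0.5, 0.7]
finger_gap: 1.001
time: 46.35
tool_pos: [0.4542, -0.3896, 0.245]
eef_rot: [-0.019, 0.707, -0.706, 0.018]
force: [1.6, -0.4, 0.4]
finger_gap: 1.004
t 46.35 pos [ 454.2 -389.6  245. ] psi -87.01 tilt [ 0.001 -1.    -0.001] q1,q6 [-43.  44.] gap 1.004 F [ 1.6 -0.4  0.4]
turn -0.05 x -0.061 y 7.832 z 0.017
```

```bash
python3 -m handwheel '[[1,-0.06,1,0.02,-0.05],[1,0,1,0,0],[1,0,1,0,0],[1,0,1,0,0],[1,0,1,0,0],[1,0,1,0,0],[1,0,1,0,0],[1,0,0.5,0,0],[1,0,0.33,0,0],[1,0,0,0,0],[-1,0,0,0,0],[-1,0,0,0,0],[-1,0,0,0,0],[-1,0,0,0,0],[-1,0,0,0,0]]'
python3 plan.py 456.1 -390 10 -86.7
python3 -m handwheel '[[-1,0,-0.5,0,0],[-1,0,-1,0,0],[-1,0,-1,0,0],[-1,0,-1,0,0],[-1,0,-1,0,0],[-1,0,-1,0,0],[-1,0,-1,0,0],[-1,0,-1,0,-0.95],[-1,0,-0.9,0,-0.95],[-1,0,0,0,-0.95],[-1,0,0,0,-0.95],[-1,0,0,0,-0.95],[-1,0,0,0,-0.95],[-1,0,0,0,-0.95],[-1,0,0,0,-0.95],[-1,0,0,0,-0.95],[-1,0,0,0,-0.95],[-1,0,0,0,-0.95],[-1,0,0,0,-0.95],[-1,0,0,0,-0.3]]'
python3 plan.py 558.2 228 260 -16.6
```

```text
time: 47.85
tool_pos: [0.4576, -0.3913, 0.0126]
eef_rot: [0.02, -0.706, 0.708, -0.022]
force: [0.2, 0.3, 6.9]
finger_gap: 0.644
t 47.85 pos [ 457.6 -391.3   12.6] psi -86.64 tilt [-0.003 -1.     0.003] q1,q6 [-43.  44.] gap 0.644 F [0.2 0.3 6.9]
turn 0.01 x 0.047 y 0.086 z -0.047
time: 49.85
tool_pos: [0.4557, -0.3897, 0.2629]
eef_rot: [-0.424, 0.566, -0.566, 0.424]
force: [-0.4, -0.1, -1.2]
finger_gap: 0.639
t 49.85 pos [ 455.7 -389.7  262.9] psi -16.28 tilt [-0.    -1.    -0.001] q1,q6 [-43. -27.] gap 0.639 F [-0.4 -0.1 -1.2]
turn 0.05 x -20.707 y 0.095 z -2.609
```

```bash
python3 -m handwheel '[[-1,0,0,0,0.05],[-1,-0.94,0,-0.12,0],[-1,-0.94,0,-0.12,0],[-1,-0.94,0,-0.12,0],[-1,-0.94,0,-0.12,0],[-1,-0.94,0,-0.12,0],[-1,-0.94,0,-0.12,0],[-1,-0.94,0,-0.12,0],[-1,-0.94,0,-0.12,0],[-1,-0.94,0,-0.12,0],[-1,-0.94,0,-0.12,0],[-1,-0.94,0,-0.12,0],[-1,-0.94,0,-0.12,0]]'
python3 -m handwheel '[[-1,-0.94,0,-0.12,0],[-1,-0.94,0,-0.12,0],[-1,-0.94,0,-0.12,0],[-1,-0.94,0,-0.12,0],[-1,-0.94,0,-0.12,0],[-1,-0.94,0,-0.12,0],[-1,-0.94,0,-0.12,0],[-1,-0.94,0,-0.12,0],[-1,-0.94,0,-0.12,0],[-1,-0.94,0,-0.12,0],[-1,0,0,0,0],[-1,0,0,0,0]]'
python3 held.py; python3 plan.py 557.8 228 132 -16.6
```

```text
time: 51.15
tool_pos: [0.512, -0.0524, 0.2629]
eef_rot: [0.421, -0.568, 0.568, -0.422]
force: [0.8, -0.3, -1.5]
finger_gap: 0.639
time: 52.35
tool_pos: [0.5586, 0.227, 0.2624]
eef_rot: [0.422, -0.567, 0.567, -0.422]
force: [0.5, 0.2, -2.0]
finger_gap: 0.641
top 1142 [[-73.2, -28.0, 252.8], [-43.2, 1.0, 285.4], [49.3, 27.3, 288.5]]
scene 1575 [[-61.2, -35.4, 250.7], [28.9, -7.3, 283.7], [59.3, 23.7, 286.7]]
t 52.45 pos [558.7 226.  262.5] psi -16.77 tilt [ 0.001 -1.    -0.   ] q1,q6 [20. 36.] gap 0.64 F [ 0.   0.1 -1.6]
turn -0.03 x -0.054 y 4.349 z -0.048
```

```bash
python3 -m handwheel '[[-1,-0.02,0.5,-0.04,0],[-1,0,0.9,0,0],[-1,0,0.9,0,0],[-1,0,0.8,0,0],[-1,0,0.6,0,0],[-1,0,0.4,0,0],[-1,0,0.1,0,0],[-1,0,0,0,0],[-1,0,0,0,0],[-1,0,0.06,0,0],[-1,0,0,0,0]]'
python3 plan.py 558 228 132 -16.6; python3 held.py
```

```text
time: 53.55
tool_pos: [0.5586, 0.228, 0.1355]
eef_rot: [0.421, -0.567, 0.568, -0.422]
force: [0.3, -0.8, -1.3]
finger_gap: 0.64
t 53.55 pos [558.6 228.  135.5] psi -16.73 tilt [-0.001 -1.     0.001] q1,q6 [20. 37.] gap 0.64 F [ 0.3 -0.8 -1.3]
turn -0.02 x 0.005 y 0.118 z -0.019
top 772 [[-72.9, -27.4, 126.0], [-44.4, 2.2, 158.5], [52.0, 27.7, 162.2]]
scene 1432 [[-68.7, -36.1, 122.9], [32.0, -8.3, 156.7], [79.8, 23.9, 163.2]]
```

```bash
python3 -m handwheel '[[-1,0,0.06,0,0],[-1,0,0.03,0,0],[-1,0,0,0,0],[0.4,0,0,0,0],[1,0,0,0,0],[1,0,0,0,0],[1,0,0,0,0],[1,0,-0.5,0,0],[1,0,-1,0,0],[1,0,-1,0,0],[1,0,-1,0,0],[1,0,-0.5,0,0],[1,0.8,0,0,0],[1,0.8,0,0,0],[1,0.8,0,0,0],[1,0.8,0,0,0],[1,0.8,0,0,0],[1,0.8,0,0,0],[1,0.8,0,0,0],[1,0.8,0,0,0]]'
python3 look.py d; python3 plan.py 633 -411 10 -90.7
```

```text
time: 55.65
tool_pos: [0.5022, 0.043, 0.2521]
eef_rot: [-0.422, 0.567, -0.567, 0.422]
force: [0.4, 0.0, 0.1]
finger_gap: 1.002
box [443. 184.] [ 633.1 -410.7] [131.   58.2] ang -1.4 z 35.8
box [258. 300.] [331.6  68.9] [129.8  56.2] ang -53.3 z 36.0
layer 3 n 965 clamp ctr 9.4 -0.2 LxW 97.5 56.1 ang -0.3 z 155.7 ext [[-35.2, -27.4], [57.0, 27.6]]
t 55.7 pos [501.2  40.2 252. ] psi -16.78 tilt [ 0.003 -1.    -0.   ] q1,q6 [ 2. 19.] gap 1.002 F [-1.6 -2.4  0.2]
turn 12.32 x -4.577 y 8.065 z 14.985
```

View pics/t_d.png

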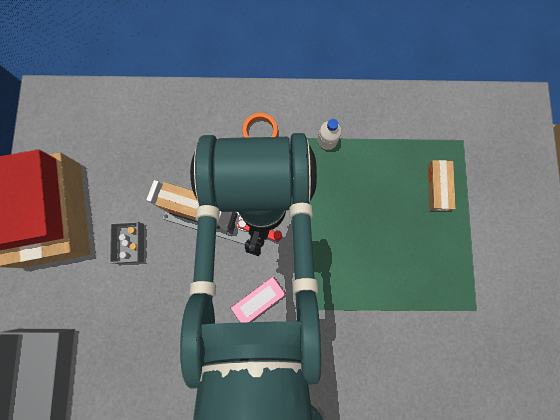

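```bash
python3 -m handwheel '[[1,0,0,0,0.95],[1,0,0,0,0.95],[1,0,0,0,0.95],[1,0,0,0,0.95],[1,0,0,0,0.95],[1,0,0,0,0.95],[1,0,0,0,0.95],[1,0,0,0,0.95],[1,0,0,0,0.95],[1,0,0,0,0.95],[1,0,0,0,0.95],[1,0,0,0,0.95],[1,0,0,0,0.95]]'
python3 -m handwheel '[[1,-0.284,0,0.944,0],[1,-0.284,0,0.944,0],[1,-0.284,0,0.944,0],[1,-0.284,0,0.944,0],[1,-0.284,0,0.944,0],[1,-0.284,0,0.944,0],[1,-0.284,0,0.944,0],[1,-0.284,0,0.944,0],[1,-0.284,0,0.944,0],[1,-0.284,0,0.944,0],[1,-0.284,0,0.944,0],[1,-0.284,0,0.944,0],[1,-0.284,0,0.944,0],[1,-0.284,0,0.944,0],[1,-0.284,0,0.944,0],[1,-0.284,0,0.944,0],[1,0,0,0,0],[1,0,0,0,0]]'
python3 look.py e;python3 plan.py 633 -411 10 -91
```

```text
time: 57.0
tool_pos: [0.5027, 0.0441, 0.252]
eef_rot: [0.006, 0.707, -0.707, -0.007]
force: [-0.5, 0.3, 0.2]
finger_gap: 1.001
time: 58.8
tool_pos: [0.6324, -0.4112, 0.2511]
eef_rot: [0.005, 0.708, -0.707, -0.006]
force: [-0.3, -0.2, 0.7]
finger_gap: 0.999
box [443. 184.] [ 632.8 -410.9] [131.   58.4] ang -1.0 z 35.8
box [258. 301.] [331.5  68.9] [129.8  56.2] ang -53.3 z 36.1
layer 3 n 1419 clamp ctr -7.0 -0.1 LxW 130.7 56.6 ang -0.2 z 155.8 ext [[-71.8, -27.4], [56.5, 27.7]]
t 58.85 pos [ 632.4 -410.5  251.4] psi -90.84 tilt [ 0.001 -1.    -0.001] q1,q6 [-35.  56.] gap 1.001 F [ 0.6 -0.1 -0.4]
turn 0.03 x -0.02 y 8.047 z 0.017
```

```bash
python3 -m handwheel '[[1,-0.02,1,0.02,0],[1,0,1,0,0],[1,0,1,0,0],[1,0,1,0,0],[1,0,1,0,0],[1,0,1,0,0],[1,0,1,0,0],[1,0,0.7,0,0],[1,0,0.34,0,0],[1,0,0,0,0],[-1,0,0,0,0],[-1,0,0,0,0],[-1,0,0,0,0],[-1,0,0,0,0],[-1,0,0,0,0]]'
python3 plan.py 633 -411 10 -91
python3 -m handwheel '[[-1,0,-0.5,0,0],[-1,0,-1,0,0],[-1,0,-1,0,0],[-1,0,-1,0,0],[-1,0,-1,0,0],[-1,0,-1,0,0],[-1,0,-1,0,-0.95],[-1,0,-1,0,-0.95],[-1,0,-0.9,0,-0.95],[-1,0,-0.6,0,-0.95],[-1,0,0,0,-0.95],[-1,0,0,0,-0.95],[-1,0,0,0,-0.95],[-1,0,0,0,-0.95],[-1,0,0,0,-0.95],[-1,0,0,0,-0.95],[-1,0,0,0,-0.95],[-1,0,0,0,-0.95],[-1,0,0,0,-0.95]]'
python3 plan.py 558.2 228 280 -16.6
```

```text
time: 60.35
tool_pos: [0.6348, -0.4129, 0.0137]
eef_rot: [-0.006, -0.706, 0.708, 0.004]
force: [0.7, -0.3, 5.5]
finger_gap: 0.642
t 60.35 pos [ 634.8 -412.9   13.7] psi -90.84 tilt [-0.004 -1.     0.002] q1,q6 [-35.  56.] gap 0.642 F [ 0.7 -0.3  5.5]
turn 0.03 x 0.062 y 0.122 z -0.061
time: 62.25
tool_pos: [0.6325, -0.4115, 0.2807]
eef_rot: [-0.423, 0.567, -0.566, 0.423]
force: [0.3, 0.4, -1.8]
finger_gap: 0.64
t 62.25 pos [ 632.5 -411.5  280.7] psi -16.5 tilt [-0.    -1.    -0.001] q1,q6 [-35. -18.] gap 0.64 F [ 0.3  0.4 -1.8]
turn 0.02 x -19.72 y 0.025 z -8.462
```

```bash
python3 -m handwheel '[[-1,-0.94,0,-0.404,0],[-1,-0.94,0,-0.404,0],[-1,-0.94,0,-0.404,0],[-1,-0.94,0,-0.404,0],[-1,-0.94,0,-0.404,0],[-1,-0.94,0,-0.404,0],[-1,-0.94,0,-0.404,0],[-1,-0.94,0,-0.404,0],[-1,-0.94,0,-0.404,0],[-1,-0.94,0,-0.404,0],[-1,-0.94,0,-0.404,0],[-1,-0.94,0,-0.404,0]]'
python3 -m handwheel '[[-1,-0.94,0,-0.404,0.02],[-1,-0.94,0,-0.404,0],[-1,-0.94,0,-0.404,0],[-1,-0.94,0,-0.404,0],[-1,-0.94,0,-0.404,0],[-1,-0.94,0,-0.404,0],[-1,-0.94,0,-0.404,0],[-1,-0.94,0,-0.404,0],[-1,-0.94,0,-0.404,0],[-1,0,0,0,0],[-1,0,0,0,0]]'
python3 held.py; python3 plan.py 558 228 169 -16.6
```

```text
time: 63.45
tool_pos: [0.5903, -0.0446, 0.281]
eef_rot: [-0.422, 0.568, -0.567, 0.422]
force: [-0.6, -0.8, -2.5]
finger_gap: 0.641
time: 64.55
tool_pos: [0.5597, 0.2289, 0.2808]
eef_rot: [0.422, -0.567, 0.568, -0.421]
force: [-0.5, -0.4, -2.4]
finger_gap: 0.641
top 1207 [[-71.2, -28.3, 270.7], [-40.8, 0.2, 302.9], [-2.1, 27.0, 305.9]]
scene 1624 [[-60.4, -35.4, 268.6], [30.5, -8.5, 301.0], [61.1, 22.7, 304.2]]
t 64.65 pos [560.1 227.9 280.8] psi -16.87 tilt [ 0.001 -1.    -0.   ] q1,q6 [20. 37.] gap 0.641 F [ 0.5 -0.  -2.5]
turn -0.04 x 0.017 y 3.726 z -0.069
```

```bash
ls -t pics | head -2
```

```text
h_scene_65.png
h_top_65.png
```

```bash
python3 -m handwheel '[[-1,0.06,0.5,-0.06,0],[-1,0,0.9,0,0],[-1,0,0.9,0,0],[-1,0,0.7,0,0],[-1,0,0.4,0,0],[-1,0,0.18,0,0],[-1,0,0,0,0],[-1,0,0.03,0,0],[-1,0,0,0,0]]'
python3 plan.py 558 228 169 -16.6; python3 held.py
```

```text
time: 65.55
tool_pos: [0.5591, 0.2278, 0.1739]
eef_rot: [0.42, -0.568, 0.568, -0.422]
force: [0.1, 0.1, -1.9]
finger_gap: 0.638
t 65.55 pos [559.1 227.8 173.9] psi -16.85 tilt [-0.002 -1.     0.002] q1,q6 [20. 37.] gap 0.638 F [ 0.1  0.1 -1.9]
turn -0.04 x 0.003 y 0.164 z -0.037
top 863 [[-72.8, -28.0, 163.0], [-43.4, 1.7, 195.9], [50.8, 27.5, 199.5]]
scene 1453 [[-55.3, -33.9, 160.8], [31.3, -7.2, 194.0], [78.0, 23.4, 197.2]]
```

Down about 3.6 mm more, in small steps, then release.

```bash
python3 -m handwheel '[[-1,0,0.06,0,0],[-1,0,0.05,0,0],[-1,0,0.02,0,0],[-1,0,0,0,0]]'
python3 -m handwheel '[[0.4,0,0,0,0],[1,0,0,0,0],[1,0,0,0,0],[1,0,0,0,0],[1,0,-0.5,0,0],[1,0,-1,0,0],[1,0,-1,0,0],[1,0,-1,0,0],[1,0.8,0,0,0],[1,0.8,0,0,0],[1,0.8,0,0,0],[1,0.8,0,0,0],[1,0.8,0,0,0],[1,0.8,0,0,0],[1,0.8,0,0,0],[1,0.8,0,0,0],[1,0.8,0,0,0],[1,0,0,0,0],[1,0,0,0,0]]'
python3 look.py f; python3 plan.py 494 20 70 -16.6
python3 - <<'E'
from lib import *
img,W,c=cloud("scene"); cv2.imwrite("pics/s_f.png",img)
E
```

```text
time: 66.05
tool_pos: [0.5585, 0.2276, 0.1696]
eef_rot: [0.421, -0.568, 0.568, -0.422]
force: [-1.2, -0.5, 4.5]
finger_gap: 0.636
time: 67.95
tool_pos: [0.4958, 0.0207, 0.2747]
eef_rot: [0.42, -0.568, 0.568, -0.422]
force: [-0.2, 0.6, -0.6]
finger_gap: 1.002
box [258. 301.] [331.5  69.1] [130.4  56.3] ang -53.3 z 36.1
layer 4 n 1522 clamp ctr -7.6 -0.7 LxW 130.9 56.6 ang -0.6 z 191.7 ext [[-71.6, -27.8], [56.1, 27.2]]
t 68.0 pos [495.9  21.1 274.5] psi -16.87 tilt [-0.001 -1.     0.001] q1,q6 [-0. 16.] gap 1.001 F [ 0.3  1.1 -0.3]
turn -0.05 x 0.054 y 6.816 z -0.051
```

View pics/s_f.png

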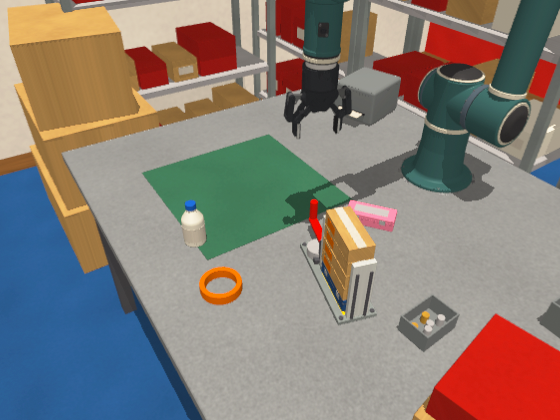

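View pics/t_f.png

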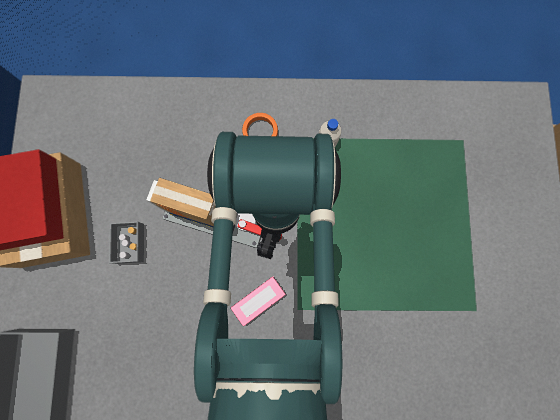

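```bash
python3 -m handwheel '[[1,0.05,1,-0.05,0],[1,0,1,0,0],[1,0,1,0,0],[1,0,1,0,0],[1,0,1,0,0],[1,0,1,0,0],[1,0,0.5,0,0],[1,0,0.3,0,0],[0.2,0,0,0,0],[-0.35,0,0,0,0],[-0.35,0,0,0,0],[-0.35,0,0,0,0],[-0.35,0,0,0,0],[-0.35,0,0,0,0]]'
python3 plan.py 494.2 19.9 70 -16.6
```

```text
time: 69.45
tool_pos: [0.494, 0.0197, 0.0701]
eef_rot: [0.421, -0.568, 0.568, -0.422]
force: [-0.9, 0.1, 0.3]
finger_gap: 0.325
t 69.45 pos [494.   19.7  70.1] psi -16.85 tilt [-0.    -1.     0.001] q1,q6 [-1. 16.] gap 0.325 F [-0.9  0.1  0.3]
turn -0.04 x -0.009 y 0.003 z 0.006
```

```bash
python3 -m handwheel '[[-0.35,-0.02,0,0.33,-1],[-0.35,-0.02,0,0.33,-1],[-0.35,-0.02,0,0.33,-1],[-0.35,-0.02,0,0.33,-1],[-0.35,-0.02,0,0.33,-1],[-0.35,-0.02,0,0.33,-1],[-0.35,-0.02,0,0.33,-1],[-0.35,0,0,0,0]]'
python3 plan.py 568.1 28 70 28
python3 -m handwheel '[[-0.35,-0.005,0,0.166,-0.5],[-0.35,-0.005,0,0.166,-0.5],[-0.35,-0.005,0,0.166,-0.5],[-0.35,-0.005,0,0.166,-0.5],[-0.35,-0.005,0,0.166,-0.5],[-0.35,-0.005,0,0.166,-0.5],[-0.35,-0.005,0,0.166,-0.5],[-0.35,-0.005,0,0.166,-0.5],[-0.35,-0.005,0,0.166,-0.5],[-0.35,-0.005,0,0.166,-0.5],[-0.35,-0.005,0,0.166,-0.5],[-0.35,-0.005,0,0.166,-0.5],[-0.35,-0.005,0,0.166,-0.5],[-0.35,-0.005,0,0.166,-0.5],[-0.35,0,0,0,0]]'
python3 plan.py 612.4 83.7 70 73.4;python3 look.py g
```

```text
time: 70.25
tool_pos: [0.5614, 0.0248, 0.0693]
eef_rot: [0.597, -0.379, 0.379, -0.597]
force: [0.5, -0.5, -0.1]
finger_gap: 0.327
t 70.25 pos [561.4  24.8  69.3] psi 25.19 tilt [ 0.    -1.    -0.001] q1,q6 [  0. -25.] gap 0.327 F [ 0.5 -0.5 -0.1]
turn -0.47 x 0.01 y -0.024 z 0.246
time: 71.75
tool_pos: [0.6088, 0.0734, 0.0694]
eef_rot: [0.694, -0.14, 0.141, -0.692]
force: [0.9, -3.8, -1.3]
finger_gap: 0.321
t 71.75 pos [608.8  73.4  69.4] psi 67.1 tilt [ 0.002 -1.    -0.001] q1,q6 [  5. -62.] gap 0.321 F [ 0.9 -3.8 -1.3]
turn -1.05 x 0.018 y -0.019 z 0.364
layer 4 n 1148 clamp ctr 12.1 -0.5 LxW 104.0 56.3 ang -0.5 z 191.8 ext [[-35.4, -27.8], [63.0, 27.3]]
```

```bash
python3 -m handwheel '[[-0.35,-0.005,0,0.166,-0.5],[-0.35,-0.005,0,0.166,-0.5],[-0.35,0,0,0.12,0],[-0.35,0,0,0,0],[-0.35,0,0,0,0]]'
python3 plan.py 612.4 83.7 70 73.4
python3 -m handwheel '[[-0.35,0,0,0.05,0],[-0.35,0,0,0.05,0],[-0.35,0,0,0,0],[-0.35,0,0,0,0]]'
python3 plan.py 612.4 83.7 70 73.4;python3 look.py h
python3 - <<'E'
from lib import *
img,W,c=cloud("scene"); cv2.imwrite("pics/s_h.png",img)
E
```

```text
time: 72.3
tool_pos: [0.6132, 0.0862, 0.0696]
eef_rot: [0.7, -0.104, 0.105, -0.699]
force: [1.7, -5.1, -2.4]
finger_gap: 0.33
t 72.3 pos [613.2  86.2  69.6] psi 73.04 tilt [ 0.002 -1.    -0.001] q1,q6 [  6. -67.] gap 0.33 F [ 1.7 -5.1 -2.4]
turn -0.06 x -0.003 y -0.012 z -0.088
time: 72.7
tool_pos: [0.6139, 0.0879, 0.0696]
eef_rot: [0.701, -0.104, 0.105, -0.698]
force: [1.7, -10.0, -0.8]
finger_gap: 0.33
t 72.7 pos [613.9  87.9  69.6] psi 73.06 tilt [ 0.002 -1.    -0.003] q1,q6 [  6. -67.] gap 0.33 F [  1.7 -10.   -0.8]
turn -0.06 x -0.009 y -0.014 z -0.149
layer 4 n 898 clamp ctr 22.1 -0.5 LxW 83.6 56.0 ang -0.6 z 191.7 ext [[-15.4, -27.9], [63.3, 27.1]]
```

View pics/s_h.png

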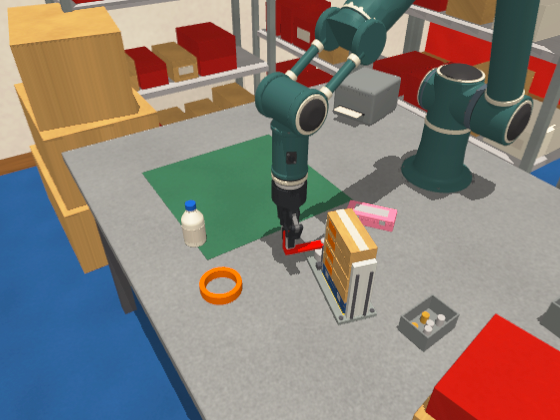

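```bash
python3 -m handwheel '[[-0.35,0,0,0.06,0],[-0.35,0,0,0,0]]'
python3 -m handwheel '[[-0.35,0,0,-0.1,0],[-0.35,0,0,-0.15,0],[0.4,0,0,0,0],[0.4,0,0,0,0],[0.4,0,-0.5,0,0],[0.4,0,-1,0,0],[0.4,0,-1,0,0],[0.4,0,-1,0,0],[0.4,0,-1,0,0],[0.4,0,-1,0,0],[0.4,0,0,-0.8,0],[0.4,0,0,-0.8,0],[0.4,0,0,-0.8,0],[0.4,0,0,-0.8,0],[0.4,0,0,-0.8,0],[0.4,0,0,-0.8,0],[0.4,0,0,-0.8,0],[0.4,0,0,-0.8,0],[0.4,0,0,-0.8,0],[0.4,0,0,-0.8,0]]'
python3 look.py i
python3 - <<'E'
from lib import *
img,W,c=cloud("top"); hsv=cv2.cvtColor(img,cv2.COLOR_BGR2HSV)
rd=((cv2.inRange(hsv,(0,150,80),(5,255,255))|cv2.inRange(hsv,(172,150,80),(180,255,255)))>0)
for r in rects(rd,W,60): print("red",r["px"],np.round(r["c"],1),np.round(r["L"],1),round(r["ang"],1),r["z"])
Q=clampf(W); 
k=rd&(Q[...,2]>90)&(Q[...,2]<106)&(Q[...,0]<-80); print("knob top clamp",Q[k].mean(0) if k.any() else None,k.sum())
m=(Q[...,2]>155)&(Q[...,2]<172)&(Q[...,0]<-60)&(Q[...,0]>-110)&(abs(Q[...,1])<40)
print("cheek",m.sum(),np.percentile(Q[m],[2,50,98],axis=0).round(1).tolist() if m.any() else None)
img,W,c=cloud("scene"); cv2.imwrite("pics/s_i.png",img)
hsv=cv2.cvtColor(img,cv2.COLOR_BGR2HSV);Q=clampf(W)
b=(cv2.inRange(hsv,(8,20,60),(25,255,255))>0)|(cv2.inRange(hsv,(105,120,30),(125,255,255))>0)
for k in range(5):
    m=b&(Q[...,2]>17+36*k)&(Q[...,2]<43+36*k)&(abs(Q[...,0])<110)&(abs(Q[...,1])<60)
    q=Q[m]; print(k,len(q),np.percentile(q,[3,50,97],axis=0).round(1).tolist())
E
```

```text
time: 73.0
tool_pos: [0.6139, 0.088, 0.0696]
eef_rot: [0.702, -0.104, 0.104, -0.697]
force: [0.2, -13.8, 0.7]
finger_gap: 0.327
time: 75.0
tool_pos: [0.5424, -0.1454, 0.2361]
eef_rot: [-0.699, 0.103, -0.104, 0.699]
force: [1.1, 0.6, -0.6]
finger_gap: 0.701
box [257. 301.] [331.4  69.1] [130.1  56.3] ang -53.3 z 36.1
layer 4 n 1528 clamp ctr -0.5 -0.3 LxW 129.4 56.2 ang -0.5 z 191.7 ext [[-64.6, -27.8], [62.5, 27.5]]
red [ 22. 198.] [563.6 591.6] [200.7 101.7] 10.6 170.3972634327352
red [249. 202.] [566.   97.5] [114.3  21.9] -16.8 47.06209869432398
knob top clamp [-130.55358956  -93.80740752   98.75163886] 52
cheek 162 [[-77.2, -24.0, 155.8], [-70.6, 1.0, 162.5], [-64.2, 25.0, 170.7]]
0 262 [[-102.8, -32.1, 18.5], [58.0, -29.0, 29.9], [78.7, 18.9, 42.5]]
1 380 [[-58.5, -33.1, 53.6], [44.7, -31.6, 66.1], [78.2, 9.8, 78.3]]
2 400 [[-57.5, -32.9, 89.5], [46.9, -31.4, 102.0], [79.7, 16.4, 113.8]]
3 470 [[-59.0, -31.9, 125.5], [48.7, -30.3, 138.8], [79.6, 13.1, 150.4]]
4 558 [[-54.0, -32.2, 161.7], [64.1, -29.5, 173.7], [78.3, 19.8, 186.3]]
```

View pics/s_i.png

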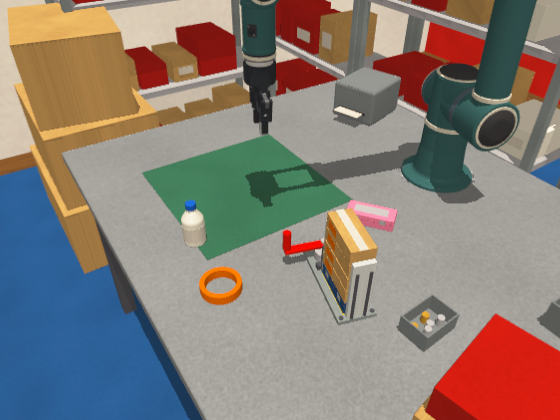

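View pics/t_i.png

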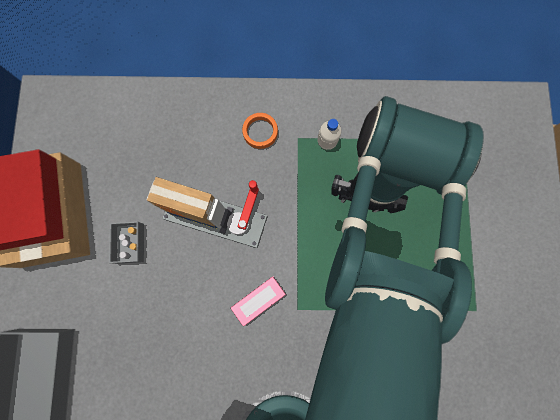

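```bash
python3 -m handwheel '[[0.4,0,0,0,0],[0.4,0,0,0,0],[0.4,0,0,0,0]]'; python3 -c "
from rig import ctrl
print(ctrl.job_done())"
```

```text
time: 75.45
tool_pos: [0.5427, -0.1439, 0.2347]
eef_rot: [-0.699, 0.103, -0.103, 0.7]
force: [-0.2, -0.5, 0.2]
finger_gap: 0.7
the job is handed in; nothing more can be done
None
```

I opened the clamp, stood the blue case on the yellow pad and stacked all four cartons on it. I then turned the lever back home and handed the job in at about 75 s; no verdict was reported.

- **Lever:** the last pictures put it within about 0.01 rad of locked. When I opened it, the cheek stood back 17.2 mm, about 1.5 rad, and I then pushed it slightly further.
- **Column:** the top carton is centred at (-0.5, -0.3) mm in the clamp frame and turned 0.5°, and its top is at 191.7 mm. I only measured the finished column at the top layer. The lower layers were checked as each was placed, and the last side view shows them in line.
- **Cheek:** its inner face is at about -64.5 mm, against -62.5 mm when free. That suggests it is squeezed back about 2 mm.
- **Not checked:** I did not measure the bin, bottle or tape roll again at the end. In the pictures they look unmoved, and so does the pink look-alike. The fit to the lower layers in the side view was too noisy to use.
- **Disturbance:** one carton was knocked a few centimetres aside on the mat during the run. I measured it again and picked it from its new place.

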